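# Load the drill jig and turn it bush side up

## Task

The aluminium drill jig lies bush side down with the steel shoe only started in its tapered dovetail: push the shoe along until it wedges tight, and keep it tight from then on. Then turn jig and shoe over together (its flat narrow end is the place to stand it on while you take a fresh grip) and leave the jig standing on its four legs, bush side up, all four legs on the plywood drilling board. Set it down under control each time, never letting it drop or topple, and leave the other things on the bench where they are.

Things in the scene. Friction and masses are not known exactly. Their poses are not given: they have to be found in the camera images.
- jig: Aluminium drill jig, 0.43 to 0.58 kg, 120 mm long (its x), 60 wide (y), 41 high (z). Origin: centre of its flat bush face, which lies on the bench at the start; z points from there to the legs. Bush plate z 0 to 18 mm, two side rails 18 to 31, four corner legs 14 x 12 mm from 31 to 41. Its long sides y = -30 and +30 are flat from z 0 to 31 over the whole length: grip there, 60 mm across
- way_mouth (a point): Open wide end of the jig's dovetail way: (-60, 0, 18) mm in the jig's frame. The way runs along the jig's x between the rails, floor at z = 18 mm, flanks undercut (65 degrees to the floor), narrowing towards +x by 1 in 14 on each side. The undercut holds the shoe in any attitude; the wedge keeps it from sliding back
- narrow_end (a point): Centre of the jig's narrow end face: (60, 0, 20.5) mm in the jig's frame. Plate, rails and two legs end there flush and square, a 60 x 41 mm foot on which jig and shoe stand steadily; their common centre of mass is then about 69 mm above it and 17 mm from the bush face
- shoe: Steel dovetail shoe, 0.24 to 0.32 kg, 105 mm long (its x), 12 thick (z), underside 44 mm wide at the wide end (-x), 29 at the narrow end. Origin: centre of its underside. It lies in the way, axes parallel to the jig's, 12 to 28 mm short of home. Home: origin at x = -22.5 (to 2 mm further in), y = 0, z = 18 mm in the jig's frame; the wide end then stands 15 mm out of the jig
- butt (a point): Centre of the shoe's flat wide end face, 52.5 mm from its origin along its -x, 6 mm above its underside: push here along the jig's +x. 12 mm high, 33 to 44 wide, 18 to 30 mm above the bench at the start. The shoe slides with about 1 to 2.5 N until it wedges; the loaded jig itself slides on the bench at about 3.5 to 6 N
- leg0 (a point): Centre of the foot of the jig's leg at its narrow end, +y side: (53, 24, 41) mm in the jig's frame
- leg1 (a point): Centre of the foot of the jig's leg at its narrow end, -y side: (53, -24, 41) mm in the jig's frame
- leg2 (a point): Centre of the foot of the jig's leg at its wide end, +y side: (-53, 24, 41) mm in the jig's frame
- leg3 (a point): Centre of the foot of the jig's leg at its wide end, -y side: (-53, -24, 41) mm in the jig's frame
- board: Plywood drilling board screwed to the bench, 220 mm (its x) by 170 mm (its y) by 18 mm thick. Origin: centre of its underside on the bench, z up; its top is 18 mm above the bench
- tub: Blue plastic grease tub with white lid, 100 mm across, 100 mm high, upright; bystander
- can: Grey and green solvent can with red cap, 72 mm across, 130 mm high, upright; bystander
- hammer: Hammer, 280 mm, lying; bystander
- spanner: Steel spanner, 180 mm, lying; bystander
- brush: Bench brush, 170 mm, lying; bystander
- square: Engineer's square, 150 mm, lying; bystander
- cartridge: White sealant cartridge, 50 mm thick, 220 mm long, lying; bystander
Things that resemble listed ones, but are neither listed nor needed, are in the scene too. What is shaped like the shoe but blue or purple is not meant.

How it is judged:
By the outcome, as a careful person would: the job done as asked, in the order asked, and still so for the second after the job is handed in, with the robot touching nothing.
It also fails if it takes over 72 s, if anything falls off the work surface, if the arm or the gripper's body presses on something with over 40 N, if the wrist force passes 120 N, or if a joint passes its speed limit or range.

## Robot

A 7-joint arm with a two-finger parallel gripper is mounted at the origin on the work surface. World frame = base frame: x ahead of the robot, y to its left, z up, the work surface at z = 0. Lengths are in mm, angles in rad, forces in N, time in s.
With the tool pointing down it reaches from about 400 to 900 mm from the base axis. Payload 5.5 kg.
Tool frame: the origin (TCP) lies between the finger pads; the fingertips stand 19 mm ahead of it and the grasp point (between the pads) is the TCP (robot.finger_overhang is the distance from the TCP to the fingertips, in mm); z points along the fingers, y is the direction in which the jaws open and shut (so a half turn about z gives the same grasp; the last joint's range is limited). The gripper opens to 85 mm and grips with 20 to 120 N. Pads are 22 mm wide; open, the fingers measure 114 mm over their backs; the gripper's body (76 mm by 85 mm) begins 54 mm behind the grasp point. The pads swing forward as they close: fully open they stand 13 mm farther back than shut.
Start: joints at [-0.897, 0.501, -0.427, 1.55, 0.221, 1.138, -0.21], TCP at [259.536, 595.937, 216.51] pointing down, gripper open.
Joint ranges: [-2.88, 2.88], [-0.31, 2.03], [-1.54, 1.56], [0.2, 2.42], [-1.41, 4.55], [0.19, 2.02], [-2.57, 2.57]. Speed limits (rad/s): [2.57, 2.57, 3.14, 3.14, 3.14, 3.14, 3.14].

## Interface

Orientations are given as [roll, pitch, yaw] about the fixed x, y, z axes, in that order (R = Rz(yaw) Ry(pitch) Rx(roll)).
In Python, from rig import robot gives the robot as it stands.
- The arm moves only by the tool move_arm, never from a script. Its argument "targets" is text: rows parted by semicolons, each of 7 numbers parted by spaces: the turn, a rotation vector about the tool's x, y, z in rad, then the shift along the tool's x, y, z in mm, then the finger opening in mm, from 0 to 85.4. In form: wx wy wz tx ty tz fingers; .... A call has 1 to 5 rows; each row is the pose to reach, as a shift and turn from the pose commanded when the call began, along the tool's axes at that moment; what a row does not reach only later rows make up. A row lasts 1/12 s, in which the tool goes at most 41.7 mm and 7.16 degrees, less where a joint would pass 70% of its speed; a pose out of reach is approached as far as the arm can. A call with a gripper value outside its range is refused whole. The fingers move at their own pace and stop on an object; "newtons" is the grip in N (left out, the last holds). Time passes only in rows, so rows that repeat a pose let the fingers close. It gives the time, the measured TCP pose, the force and the opening at its end, in the units of the state.
- robot.read_state(): the state, without advancing time (a new reading comes with each control period).
- robot.capture(name): name is "scene" or "top"; returns the picture (420x560x3 uint8, red, green, blue); there is no depth.
- robot.calibration(name): a dict with "fx", "fy", "cx", "cy" (pixels), "k1" (the pictures are not rectified: a ray, as slopes to the right and down, at radius r is drawn at 1 + k1 r^2 times it, then the intrinsics apply), "view" (4x4, takes a point from world to camera coordinates). Camera axes: x right, y up, looking along -z (the intrinsics and any distortion apply to the point x, -y, -z); pixel columns grow to the right and rows downward; lengths in mm; the calibration is good to about 2 mm. A picture is of the moment at which its call begins. calibration takes no time and is no camera call.
- robot.close_job(): hands the job in, once; it reports no verdict.
The state is a dict: "time_s": time; "joint_positions": joint angles; "qd": joint speeds; "effort": joint torques, N m; "tool_pos": TCP position; "orientation": TCP orientation; "force": force on the tool from outside, world axes, zero at the start; "moment": the same for the moment, N m; "gripper_width": finger opening in mm.
Only numpy, scipy, OpenCV 4.12 (cv2) and the standard library are available. Lean on these libraries where they do the work, as an engineer would, in place of code of your own. Each camera call takes 0.05 s, during which the arm holds its last target. There are 200 camera calls.

## Working session

There is one attempt and no reset: what is moved stays moved. The work goes in short steps, Python scripts to look and compute and a tool call to move; the robot and the scene stay as the last step left them, time stands still between calls to the robot, and variables do not carry over. Pictures are saved under pics/ and viewed, about 8 in all and at most 12, crops included, and the job is handed in when it is done.

Besides the shell and the picture viewer there is one more tool, called after "Call:" as name(argument=value, ...) on one line, values as JSON. move_arm: Moves the arm, as the interface text tells. Its arguments: {"type":"object","properties":{"targets":{"type":"string"},"newtons":{"type":"number"}},"required":["targets"]}

```bash
ls; mkdir -p pics; cat > h.py <<'E'
import numpy as np, cv2
from rig import robot
from scipy.spatial.transform import Rotation as R
def cal(n):
    c=robot.calibration(n); return c, np.array(c["view"])
def pix(n,P):
    c,V=cal(n); P=np.atleast_2d(P).astype(float); q=P@V[:3,:3].T+V[:3,3]
    s=np.c_[q[:,0]/-q[:,2],-q[:,1]/-q[:,2]]; s*=1+c["k1"]*(s**2).sum(1,keepdims=True)
    return s*[c["fx"],c["fy"]]+[c["cx"],c["cy"]]
def world(n,uv,z):
    c,V=cal(n); uv=np.atleast_2d(uv).astype(float)
    d=(uv-[c["cx"],c["cy"]])/[c["fx"],c["fy"]]; s=d.copy()
    for _ in range(20): s=d/(1+c["k1"]*(s**2).sum(1,keepdims=True))
    r=np.c_[s[:,0],-s[:,1],-np.ones(len(s))]@V[:3,:3]; o=-V[:3,:3].T@V[:3,3]
    return o+r*((z-o[2])/r[:,2])[:,None]
def save(n,f,crop=None,k=1):
    im=robot.capture(n)
    if crop: im=im[crop[1]:crop[3],crop[0]:crop[2]]
    cv2.imwrite("pics/"+f,cv2.resize(im[:,:,::-1],None,fx=k,fy=k,interpolation=cv2.INTER_CUBIC))
E
python3 - <<'E'
from h import *
save("top","a.png",k=1.4);save("scene","b.png",k=1.4)
for n in("top","scene"):
    V=cal(n)[1]; print(n,-V[:3,:3].T@V[:3,3],V[2,:3],cal(n)[0]["fx"])
print(robot.read_state())
E
```

```text
pics
top [ 426.52413383   88.57103204 1124.15595895] [-0.10585396  0.00284385  0.99437762] 456.5995311818296
scene [ 920.40777794 -575.69976894 1051.89305461] [ 0.30255187 -0.52689135  0.79425932] 491.34354427475665
{'time_s': 0.1, 'joint_positions': array([-0.89680175,  0.50176998, -0.42681128,  1.55135726,  0.22078717,
        1.13831976, -0.21034956]), 'qd': array([ 1.41064152e-03, -1.05112975e-03,  1.41942319e-04, -1.58234289e-03,
        5.80527385e-05,  2.30885318e-03, -6.97822651e-04]), 'effort': array([-1.08623004e-02, -5.70824003e+01, -5.83859727e+00, -2.81750196e+01,
        1.04471578e-02,  5.66198956e-03,  1.27541250e-05]), 'tool_pos': array([259.33250997, 595.29734808, 215.54856069]), 'orientation': array([-3.13979171e+00, -7.28838611e-05,  2.73079707e+00]), 'force': array([0.0257398 , 0.07692483, 0.27022893]), 'moment': array([-0.04300058, -0.00837893,  0.00068554]), 'gripper_width': 85.13359740820866}
```

View pics/a.png

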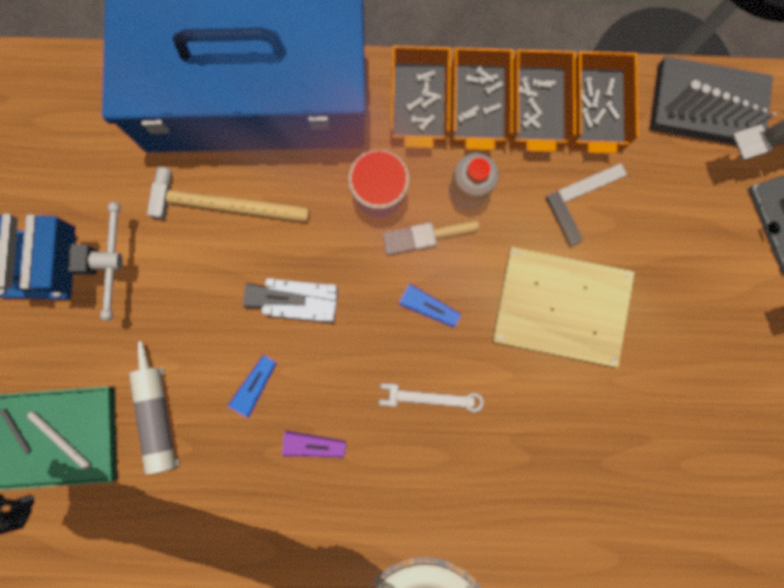

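View pics/b.png

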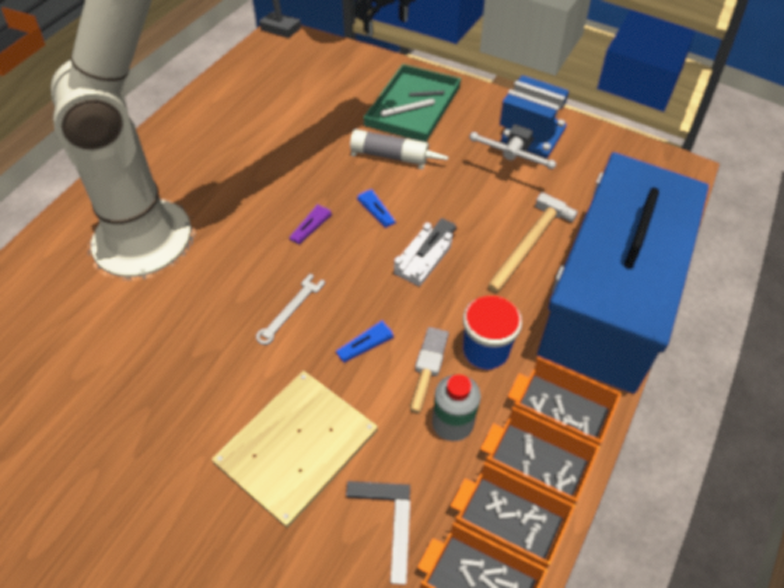

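The top picture shows the jig at about (300,300), with the dark shoe sticking out to the left at (247,296), so jig +x points right. The board is at (565,307) and the bystanders are clear of both. Next: a zoomed crop with a grid.

```bash
python3 - <<'E'
from h import *
save("top","c.png",(165,190,250,240),9)
B=world("top",np.array([[512,248],[634,270],[618,366],[495,343]])/1.4,18);print("board",B.round(0),B.mean(0).round(1))
print(np.linalg.norm(np.diff(B,axis=0),axis=1))
for nm,p,z in(("tub",(380,178),100),("can",(479,170),130),("spL",(380,395),5),("brush",(385,240),15),("blue",(403,300),10),("blue2",(262,357),10),("squareend",(575,245),10),("hammer",(308,213),15)): print(nm,world("top",np.array(p)/1.4,z).round(0))
E
```

```text
board [[ 651. -140.   18.]
 [ 618. -356.   18.]
 [ 449. -325.   18.]
 [ 483. -112.   18.]] [ 550.5 -233.1   18. ]
[217.82162076 171.62219982 216.28161966]
tub [[746.  95. 100.]]
can [[754. -64. 130.]]
spL [[389.  85.   5.]]
brush [[660.  84.  15.]]
blue [[555.  49.  10.]]
blue2 [[449. 292.  10.]]
squareend [[ 661. -254.   10.]]
hammer [[705. 221.  15.]]
```

View pics/c.png

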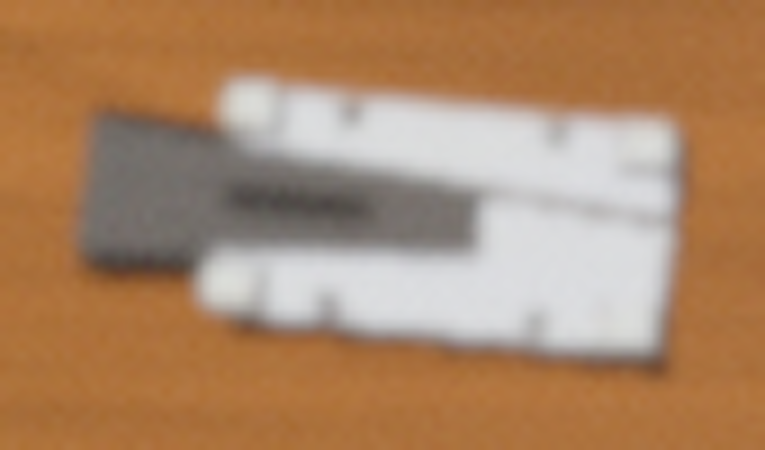

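```bash
python3 - <<'E'
from h import *
from scipy.optimize import least_squares
f=lambda p:(np.array(p)+.5)/9+[165,190]-.5
# legs outer top corners: far-left etc.
obs=f([[250,106],[228,285],[648,142]])
mod=np.array([[-53,24,41],[-53,-24,41],[53,24,41]])
obs=np.vstack([obs,f([[660,366]])]);mod=np.vstack([mod,[[60,-30,0]]])
def P(v,m): return np.c_[R.from_euler('z',v[2]).apply(m)]+[v[0],v[1],0]
r=least_squares(lambda v:(pix("top",P(v,mod))-obs).ravel(),[560,230,-1.6]);print(r.x,r.fun.round(2))
v=r.x; W=world("top",f([[97,112],[84,262],[475,190],[475,247]]),30)-[v[0],v[1],0]
print("shoe corners jig frame",R.from_euler('z',-v[2]).apply(W).round(1))
print("butt z24",P(v,np.array([[-92,0,24.]])).round(1))
B=np.array([[651,-140],[618,-356],[449,-325],[483,-112.]]);d=B[1]-B[0]+B[2]-B[3];print("board yaw of long axis",np.arctan2(d[1],d[0]))
print(pix("scene",P(v,np.array([[-53,24,41],[-53,-24,41],[53,24,41],[53,-24,41]])))*1.4)
E
```

```text
[548.71281808 228.51303402  -1.64628636] [ 0.01 -0.02  0.04 -0.06 -0.19  0.45  0.13 -0.38]
shoe corners jig frame [[-95.8  19.5  30. ]
 [-94.2 -21.   30. ]
 [  7.6   8.9  30. ]
 [  9.4  -6.4  30. ]]
butt z24 [[555.7 320.3  24. ]]
board yaw of long axis -1.7257219601361515
[[447.94367457 234.15304764]
 [427.24509933 224.34912043]
 [419.74178997 268.79394918]
 [398.5010628  258.16244475]]
```

```bash
cat >> h.py <<'E'
V=np.array([548.7,228.5,-1.646])
def jig(p,v=V): return R.from_euler('z',v[2]).apply(p)+[v[0],v[1],0]
def tool(s): return R.from_euler('xyz',s["orientation"])
def go(pos,Rt):
    s=robot.read_state(); T=tool(s)
    w=(T.inv()*Rt).as_rotvec(); t=T.inv().apply(np.array(pos)-s["tool_pos"])
    print("t",round(s["time_s"],2),"pos",s["tool_pos"].round(1),"ori",s["orientation"].round(3),"F",s["force"].round(1),"w",s["gripper_width"].round(1))
    print("  q",s["joint_positions"].round(2)); print("  turn",w.round(3),"shift",t.round(1), "world d",(np.array(pos)-s["tool_pos"]).round(1))
    open("log.txt","a").write(repr((list(s["joint_positions"]),list(s["tool_pos"]),list(s["orientation"])))+"\n")
down=lambda yaw:R.from_euler('xyz',[np.pi,0,yaw])
E
python3 - <<'E'
from h import *
go(jig([-118,0,100]),down(1.4956)); print([a for a in dir(robot) if a[0]!='_'],robot.finger_overhang)
E
```

```text
Traceback (most recent call last):
  File "h.py", line 26, in go
    print("t",round(s["time_s"],2),"pos",s["tool_pos"].round(1),"ori",s["orientation"].round(3),"F",s["force"].round(1),"w",s["gripper_width"].round(1))
                                                                                                                            ^^^^^^^^^^^^^^^^^^^^^^^^
AttributeError: 'float' object has no attribute 'round'
```

```bash
sed -i 's/s\["gripper_width"\].round(1)/round(s["gripper_width"],1)/' h.py
python3 - <<'E'
from h import *
go(jig([-118,0,110]),down(1.4956)); print([a for a in dir(robot) if a[0]!='_'],robot.finger_overhang)
E
```

```text
t 0.15 pos [259.4 595.4 215.7] ori [-3.14  -0.     2.731] F [ 0.6  0.4 -0. ] w 85.1
  q [-0.9   0.5  -0.43  1.55  0.22  1.14 -0.21]
  turn [-1.000e-03  1.000e-03  1.235e+00] shift [-372.9 -109.3  105.8] world d [ 298.2 -249.2 -105.7]
['MotionError', 'calibration', 'capture', 'close_job', 'finger_overhang', 'read_state'] 19.0
```

Call:
move_arm(targets="0 0 0.12 -37 -11 6 40; 0 0 0.24 -74 -22 12 0; 0 0 0.36 -112 -33 18 0; 0 0 0.48 -149 -44 24 0; 0 0 0.6 -186 -55 30 0", newtons=60)

```text
time_s: 0.57
tool_pos: [409.2, 469.6, 186.0]
orientation: [-3.141, 0.0, 2.125]
force: [1.2, 0.9, 0.3]
gripper_width: 25.1
```

Call:
move_arm(targets="0 0 0.12 -37 12 10 0; 0 0 0.24 -74 24 24 0; 0 0 0.36 -111 36 42 0; 0 0 0.5 -148 49 60 0; 0 0 0.635 -185 61 76 0")

```text
time_s: 0.98
tool_pos: [556.7, 347.3, 110.6]
orientation: [-3.141, 0.0, 1.515]
force: [-0.1, 0.6, -0.2]
gripper_width: 0.2
```

Call:
move_arm(targets="0 0 0 0 0 0 0; 0 0 0 0 0 0 0; 0 0 0 0 0 0 0")

```text
time_s: 1.23
tool_pos: [555.3, 348.9, 111.1]
orientation: [-3.14, -0.0, 1.521]
force: [0.2, 1.5, -0.1]
gripper_width: -0.4
```

```bash
python3 - <<'E'
from h import *
go(jig([-118,0,29.5]),down(1.4956)); save("top","d.png",(140,170,280,260),5.5)
E
```

```text
t 1.23 pos [555.3 348.9 111.1] ori [-3.14  -0.     1.521] F [ 0.2  1.5 -0.1] w -0.4
  q [-0.55  0.59 -0.08  1.63  0.05  0.93 -0.69]
  turn [-0.001 -0.     0.026] shift [-2.6  2.5 81.6] world d [  2.2  -2.7 -81.6]
```

View pics/d.png

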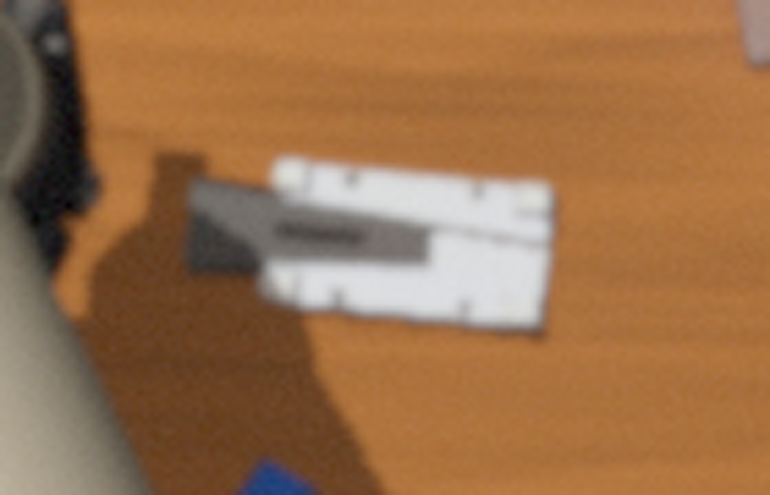

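The gripper, at the left edge near (60,100), is clear of the shoe butt at (190,225), and only its shadow falls on the shoe. Descend and push.

Call:
move_arm(targets="0 0 0.026 -3 2.5 20 0; 0 0 0.026 -3 2.5 40 0; 0 0 0.026 -3 2.5 60 0; 0 0 0.026 -3 2.5 75 0; 0 0 0.026 -3 2.5 82 0")

```text
time_s: 1.7
tool_pos: [555.8, 346.8, 27.8]
orientation: [-3.139, 0.001, 1.498]
force: [-1.1, 1.1, 0.3]
gripper_width: -0.0
```

Call:
move_arm(targets="0 0 0 -3 0 0 0; 0 0 0 -6 0 0 0; 0 0 0 -9 0 0 0; 0 0 0 -12 0 0 0; 0 0 0 -14 0 0 0")

```text
time_s: 2.12
tool_pos: [558.1, 331.2, 30.9]
orientation: [3.14, -0.001, 1.494]
force: [0.0, -0.8, -0.9]
gripper_width: -0.1
```

Call:
move_arm(targets="0 0 0 -2 0 0 0; 0 0 0 -4 0 0 0; 0 0 0 -6 0 0 0; 0 0 0 -8 0 0 0; 0 0 0 -10 0 0 0")

```text
time_s: 2.53
tool_pos: [556.4, 321.5, 29.7]
orientation: [-3.142, -0.0, 1.495]
force: [-0.5, -0.9, -0.6]
gripper_width: 0.1
```

```bash
python3 - <<'E'
from h import *
go(jig([-86,0,29.5]),down(1.4956))
E
```

```text
t 2.53 pos [556.4 321.5  29.7] ori [-3.142 -0.     1.495] F [-0.5 -0.9 -0.6] w 0.1
  q [-0.52  0.67 -0.06  1.7   0.06  0.77 -0.69]
  turn [-0.    -0.    -0.001] shift [-7.3 -0.7  0.2] world d [-1.2 -7.2 -0.2]
```

Call:
move_arm(targets="0 0 0 -2 0 0 0; 0 0 0 -4 0 0 0; 0 0 0 -6 0 0 0; 0 0 0 -8 0 0 0; 0 0 0 -10 0 0 0")

```text
time_s: 2.95
tool_pos: [555.6, 311.5, 29.6]
orientation: [-3.142, -0.0, 1.495]
force: [0.3, -0.2, -0.2]
gripper_width: -0.1
```

Call:
move_arm(targets="0 0 0 -2 0 0 0; 0 0 0 -4 0 0 0; 0 0 0 -6 0 0 0; 0 0 0 -8 0 0 0; 0 0 0 -10 0 0 0")

```text
time_s: 3.37
tool_pos: [554.9, 301.5, 29.7]
orientation: [3.142, -0.0, 1.495]
force: [0.3, 0.1, -0.5]
gripper_width: -0.1
```

```bash
python3 - <<'E'
from h import *
go(jig([-86,0,29.5]),down(1.4956)); save("top","e.png",(140,170,280,260),5.5)
E
```

```text
t 3.37 pos [554.9 301.5  29.7] ori [ 3.142 -0.     1.495] F [ 0.3  0.1 -0.5] w -0.1
  q [-0.49  0.66 -0.06  1.73  0.06  0.76 -0.66]
  turn [ 0.    -0.    -0.001] shift [12.7 -0.7  0.2] world d [ 0.3 12.7 -0.2]
```

View pics/e.png

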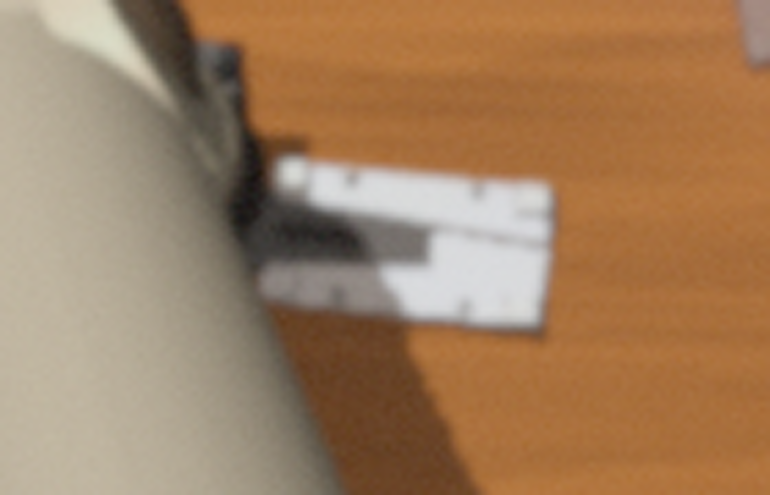

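```bash
python3 - <<'E'
from h import *
s=robot.read_state();T=tool(s);p=s["tool_pos"]
f=lambda n,P,c,k:((pix(n,P)-c[:2])*k).round(0)
loc=np.array([[0,0,0],[0,0,19],[-38,42,-54],[-38,-42,-54],[-42,38,-54],[-42,-38,-54],[-11,0,0]])
print(f("top",p+T.apply(loc),(140,170),5.5))
c=(250,130,390,230);print(f("scene",p+T.apply(loc),c[:2],5.5)); save("scene","f.png",c,5.5)
print("jig butt",f("scene",jig([[-95,20,30],[-95,-20,30],[-60,0,18],[60,30,0]]),c[:2],5.5))
E
```

```text
[[241. 224.]
 [250. 229.]
 [319. 118.]
 [295. 317.]
 [328. 129.]
 [306. 308.]
 [266. 226.]]
[[363. 178.]
 [361. 202.]
 [405. 185.]
 [258. 116.]
 [393. 187.]
 [261. 124.]
 [353. 191.]]
jig butt [[418. 166.]
 [351. 135.]
 [348. 207.]
 [274. 408.]]
```

View pics/f.png

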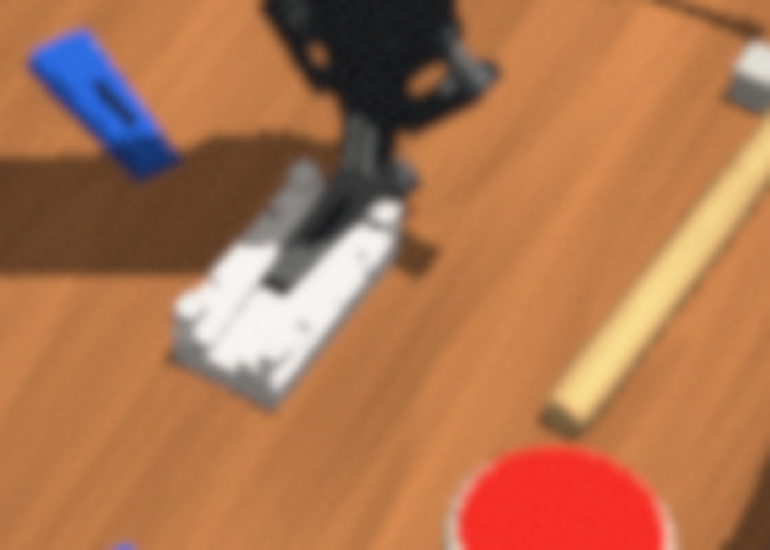

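```bash
python3 - <<'E'
from h import *
im=robot.capture("top");im2=cv2.imread("pics/e.png")
for n,c in(("top",(140,170)),("scene",(250,130))):
    print(n,((pix(n,jig([[10,0,30],[30,0,30],[-95,20,30],[-75,20,30],[-75,20,18],[-75,-20,30],[60,0,18],[-60,30,41],[60,30,41]]))-c)*5.5).round(0).tolist())
a=robot.capture("scene")[:,:,::-1]; cv2.imwrite("pics/g.png",cv2.resize(a[145:195,285:345],None,fx=13,fy=12,interpolation=cv2.INTER_CUBIC))
print(robot.read_state()["tool_pos"])
E
```

```text
top [[428.0, 244.0], [474.0, 249.0], [196.0, 175.0], [241.0, 180.0], [246.0, 184.0], [230.0, 270.0], [544.0, 259.0], [274.0, 157.0], [548.0, 185.0]]
scene [[278.0, 279.0], [256.0, 304.0], [418.0, 166.0], [398.0, 189.0], [397.0, 205.0], [331.0, 158.0], [223.0, 359.0], [402.0, 201.0], [277.0, 356.0]]
[554.93436556 301.68718157  29.7023548 ]
```

View pics/g.png

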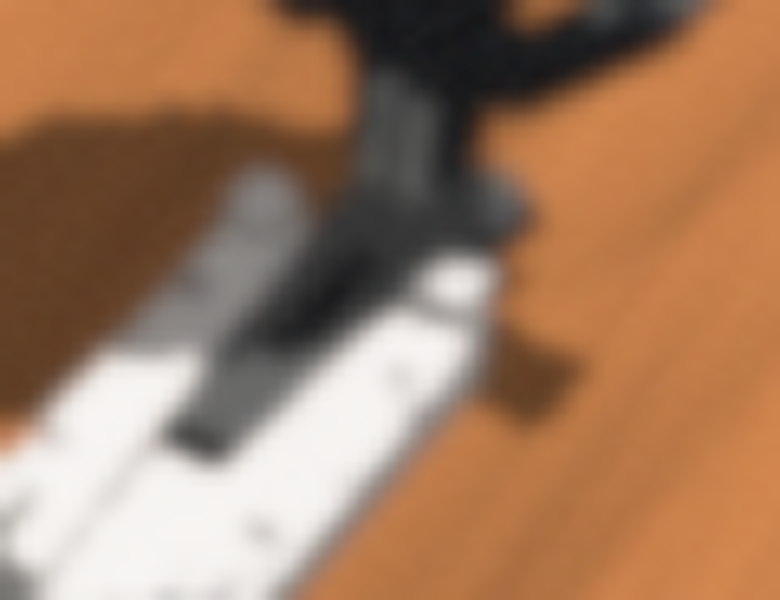

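```bash
python3 - <<'E'
from h import *
T=R.from_euler('xyz',[-3.14,0,2.731]);p=np.array([259.4,595.4,215.6])
print("a top*1.4",(pix("top",p+T.apply([[0,0,0],[0,42,6],[0,-42,6],[0,57,0],[0,-57,0]]))*1.4).round(0).tolist())
print("b scene*1.4",(pix("scene",p+T.apply([[0,0,0],[0,42,6],[0,-42,6],[0,57,0],[0,-57,0]]))*1.4).round(0).tolist())
T=R.from_euler('xyz',[-3.14,0,1.521]);p=np.array([555.3,348.9,111.1])
print("d top",((pix("top",p+T.apply([[0,0,0],[-11,14,19],[-11,-14,19],[-38,42,-54],[-38,-42,-54]]))-[140,170])*5.5).round(0).tolist())
a=cv2.imread("pics/b.png")[0:60,340:430]; b=cv2.imread("pics/a.png")[470:560,0:90]
cv2.imwrite("pics/i.png",np.hstack([cv2.resize(a,(390,260),interpolation=2),cv2.resize(b,(390,260),interpolation=2)]))
E
```

```text
a top*1.4 [[12.0, 484.0], [-12.0, 470.0], [40.0, 496.0], [-24.0, 466.0], [47.0, 502.0]]
b scene*1.4 [[385.0, 37.0], [400.0, 34.0], [370.0, 46.0], [406.0, 29.0], [365.0, 46.0]]
d top [[86.0, 195.0], [127.0, 170.0], [120.0, 237.0], [160.0, 77.0], [138.0, 292.0]]
```

View pics/i.png

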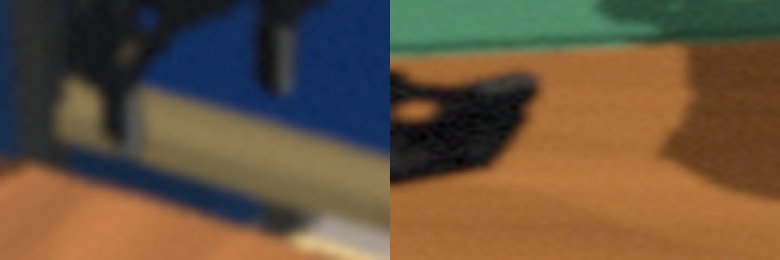

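Images a, b and g all put the real fingertips about 25 mm higher than the reported TCP plus 19 mm overhang implies, so the fingers passed over the shoe without touching it. I'll retreat and find the bench height by touching it.

Call:
move_arm(targets="0 0 0 15 0 -2 0; 0 0 0 30 0 -2 0; 0 0 0 45 0 -2 0; 0 0 0 45 0 6 0; 0 0 0 45 0 12 0")

```text
time_s: 3.98
tool_pos: [557.5, 349.8, 17.2]
orientation: [3.141, -0.002, 1.499]
force: [-0.0, -0.6, -0.5]
gripper_width: -0.0
```

Call:
move_arm(targets="0 0 0 0 0 2 0; 0 0 0 0 0 4 0;0 0 0 0 0 4 0")

```text
time_s: 4.23
tool_pos: [557.9, 345.1, 12.5]
orientation: [-3.14, 0.002, 1.494]
force: [-0.1, -0.4, 0.4]
gripper_width: -0.0
```

Call:
move_arm(targets="0 0 0 0 0 2 0; 0 0 0 0 0 4 0;0 0 0 0 0 4 0")

```text
time_s: 4.48
tool_pos: [558.3, 346.1, 9.4]
orientation: [-3.141, 0.0, 1.494]
force: [-0.3, -0.6, 0.1]
gripper_width: -0.2
```

Call:
move_arm(targets="0 0 0 0 0 2 0; 0 0 0 0 0 3 0;0 0 0 0 0 3 0")

```text
time_s: 4.73
tool_pos: [558.2, 346.5, 6.5]
orientation: [-3.141, 0.0, 1.495]
force: [0.0, 0.7, -0.7]
gripper_width: -0.1
```

Call:
move_arm(targets="0 0 0 0 0 2 0; 0 0 0 0 0 4 0;0 0 0 0 0 4 0")

```text
time_s: 4.98
tool_pos: [558.0, 346.4, 2.2]
orientation: [-3.141, 0.0, 1.495]
force: [-0.5, 0.2, -0.0]
gripper_width: 0.4
```

Call:
move_arm(targets="0 0 0 0 0 2 0; 0 0 0 0 0 3 0;0 0 0 0 0 3 0")

```text
time_s: 5.23
tool_pos: [558.1, 346.5, -0.7]
orientation: [-3.141, 0.0, 1.495]
force: [0.3, 1.0, -0.2]
gripper_width: -0.2
```

Call:
move_arm(targets="0 0 0 0 0 1.5 0; 0 0 0 0 0 2 0;0 0 0 0 0 2 0")

```text
time_s: 5.48
tool_pos: [558.2, 346.5, -2.6]
orientation: [-3.141, 0.0, 1.495]
force: [0.2, -0.8, 0.1]
gripper_width: -0.1
```

Call:
move_arm(targets="0 0 0 0 0 2 0; 0 0 0 0 0 2 0")

```text
time_s: 5.65
tool_pos: [558.2, 346.5, -4.6]
orientation: [-3.141, 0.0, 1.495]
force: [-0.2, 0.2, -0.8]
gripper_width: 0.4
```

Call:
move_arm(targets="0 0 0 0 0 2 0; 0 0 0 0 0 2 0")

```text
time_s: 5.82
tool_pos: [558.1, 346.5, -6.7]
orientation: [-3.141, 0.0, 1.495]
force: [-0.3, -0.1, 0.6]
gripper_width: 0.1
```

Call:
move_arm(targets="0 0 0 0 0 2 0; 0 0 0 0 0 2 0")

```text
time_s: 5.98
tool_pos: [558.1, 346.5, -8.7]
orientation: [-3.141, 0.0, 1.495]
force: [-0.2, 0.3, 0.4]
gripper_width: 0.3
```

Call:
move_arm(targets="0 0 0 0 0 2 0; 0 0 0 0 0 2 0")

```text
time_s: 6.15
tool_pos: [558.1, 346.5, -10.7]
orientation: [-3.141, 0.0, 1.495]
force: [0.1, -0.3, -0.5]
gripper_width: -0.2
```

Call:
move_arm(targets="0 0 0 0 0 2 0; 0 0 0 0 0 2 0")

```text
time_s: 6.32
tool_pos: [558.1, 346.5, -12.7]
orientation: [-3.141, 0.0, 1.495]
force: [0.6, 0.1, 0.1]
gripper_width: -0.1
```

```bash
python3 - <<'E'
from h import *
go(jig([-86,0,29.5]),down(1.4956))
E
```

```text
t 6.32 pos [558.1 346.5 -12.7] ori [-3.141  0.     1.495] F [0.6 0.1 0.1] w -0.1
  q [-0.55  0.75 -0.06  1.67  0.06  0.72 -0.72]
  turn [-0.     0.    -0.001] shift [-32.4  -0.5 -42.2] world d [ -2.9 -32.2  42.2]
```

```bash
python3 - <<'E'
from h import *
save("scene","k.png",(290,110,360,170),11)
s=robot.read_state();T=tool(s);p=s["tool_pos"]
print(((pix("scene",p+T.apply([[0,0,0],[0,0,-20],[0,0,-40],[0,0,-54]]))-[290,110])*11).round(0).tolist())
print(((pix("scene",jig([[-95,20,30],[-95,-20,30],[-60,30,41],[-118,0,0],[-118,0,30],[-118,0,54]]))-[290,110])*11).round(0).tolist())
E
```

```text
[[364.0, 577.0], [369.0, 526.0], [375.0, 473.0], [378.0, 436.0]]
[[395.0, 551.0], [262.0, 489.0], [364.0, 622.0], [365.0, 545.0], [373.0, 466.0], [379.0, 402.0]]
```

View pics/k.png

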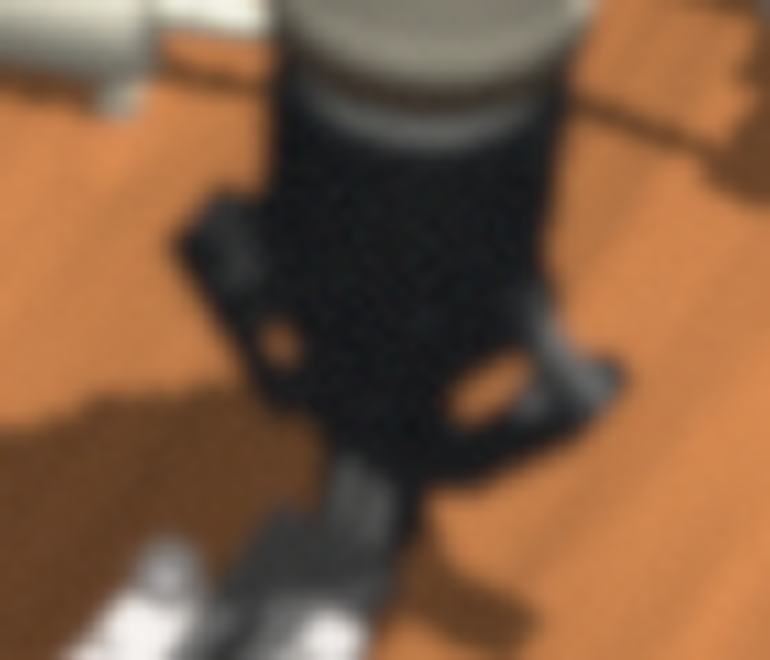

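Picture k shows the finger column at (362,500) directly behind the shoe butt, with its tips near the bench. I'll keep descending gently until contact.

Call:
move_arm(targets="0 0 0 0 0 2 0; 0 0 0 0 0 2 0")

```text
time_s: 6.53
tool_pos: [558.4, 346.6, -14.5]
orientation: [3.142, -0.0, 1.495]
force: [-0.1, 0.2, 0.0]
gripper_width: -0.0
```

Call:
move_arm(targets="0 0 0 0 0 2 0; 0 0 0 0 0 2 0")

```text
time_s: 6.7
tool_pos: [558.4, 346.7, -14.6]
orientation: [3.142, -0.0, 1.495]
force: [-3.6, -2.5, 11.1]
gripper_width: 0.2
```

Call:
move_arm(targets="0 0 0 0 0 1 0; 0 0 0 0 0 1 0")

```text
time_s: 6.87
tool_pos: [558.5, 346.7, -14.7]
orientation: [3.141, 0.0, 1.495]
force: [-6.3, -3.6, 18.7]
gripper_width: 0.2
```

Contact: the true fingertips are at z=0 when the report says −14.6, so the reported TCP is 33.6 mm too far along. I'll allow for that: raise the tips to about 10 mm and push.

Call:
move_arm(targets="0 0 0 0 0 -7 0; 0 0 0 0 0 -14 0; 0 0 0 -4 0 -14 0; 0 0 0 -7 0 -14 0; 0 0 0 -10 0 -14 0")

```text
time_s: 7.28
tool_pos: [557.5, 335.9, -3.6]
orientation: [-3.141, 0.0, 1.495]
force: [0.1, 0.1, -0.3]
gripper_width: -0.3
```

Call:
move_arm(targets="0 0 0 -2 0 0 0; 0 0 0 -4 0 0 0; 0 0 0 -6 0 0 0; 0 0 0 -8 0 0 0; 0 0 0 -10 0 0 0")

```text
time_s: 7.7
tool_pos: [556.6, 326.5, -3.6]
orientation: [-3.141, 0.0, 1.495]
force: [0.3, 1.0, -1.0]
gripper_width: -0.1
```

Call:
move_arm(targets="0 0 0 -2 0 0 0; 0 0 0 -4 0 0 0; 0 0 0 -6 0 0 0; 0 0 0 -8 0 0 0; 0 0 0 -10 0 0 0")

```text
time_s: 8.12
tool_pos: [555.9, 316.4, -3.4]
orientation: [-3.141, 0.0, 1.495]
force: [0.3, 0.8, -0.7]
gripper_width: -0.0
```

Call:
move_arm(targets="0 0 0 -1 0 0 0; 0 0 0 -2 0 0 0; 0 0 0 -3 0 0 0; 0 0 0 -4 0 0 0; 0 0 0 -5 0 0 0")

```text
time_s: 8.53
tool_pos: [555.6, 312.5, -3.3]
orientation: [3.141, -0.001, 1.495]
force: [-0.3, 3.9, -2.2]
gripper_width: 0.2
```

```bash
python3 - <<'E'
from h import *
go(jig([-86,0,-4.6]),down(1.4956))
E
```

```text
t 8.53 pos [555.6 312.5  -3.3] ori [ 3.141e+00 -1.000e-03  1.495e+00] F [-0.3  3.9 -2.2] w 0.2
  q [-0.51  0.71 -0.06  1.72  0.06  0.71 -0.68]
  turn [ 0.    -0.001 -0.   ] shift [ 1.8 -0.5  1.3] world d [-0.4  1.8 -1.3]
```

Call:
move_arm(targets="0 0 0 -1 0 0 0; 0 0 0 -2 0 0 0; 0 0 0 -3 0 0 0; 0 0 0 -4 0 0 0; 0 0 0 -5 0 0 0")

```text
time_s: 8.95
tool_pos: [555.2, 306.7, -3.3]
orientation: [-3.142, -0.0, 1.495]
force: [0.7, 2.1, -1.5]
gripper_width: 0.1
```

Call:
move_arm(targets="0 0 0 -2 0 0 0; 0 0 0 -4 0 0 0; 0 0 0 -6 0 0 0; 0 0 0 -8 0 0 0; 0 0 0 -8 0 0 0")

```text
time_s: 9.37
tool_pos: [554.7, 297.9, -3.3]
orientation: [-3.141, 0.001, 1.494]
force: [0.7, 1.7, 0.0]
gripper_width: 0.0
```

Call:
move_arm(targets="0 0 0 6 0 0 0; 0 0 0 16 0 0 0; 0 0 0 28 0 -20 20; 0 0 0 40 0 -50 60; 0 0 0 52 0 -80 85")

```text
time_s: 9.78
tool_pos: [557.5, 351.0, 76.4]
orientation: [-3.139, 0.002, 1.495]
force: [1.3, 0.5, -0.5]
gripper_width: 35.9
```

Call:
move_arm(targets="0 0 0 0 0 0 85;0 0 0 0 0 0 85")

```text
time_s: 9.95
tool_pos: [559.9, 353.6, 79.3]
orientation: [3.138, -0.004, 1.497]
force: [-0.1, -0.3, 0.5]
gripper_width: 60.2
```

```bash
python3 - <<'E'
from h import *
go(jig([-9,0,60]),down(1.4956)); save("top","l.png",(165,190,250,240),9)
E
```

```text
t 9.95 pos [559.9 353.6  79.3] ori [ 3.138 -0.004  1.497] F [-0.1 -0.3  0.5] w 60.2
  q [-0.56  0.63 -0.07  1.63  0.05  0.87 -0.72]
  turn [ 0.004 -0.004  0.001] shift [-116.7   -2.    18.9] world d [ -10.6 -116.1  -19.3]
```

View pics/l.png

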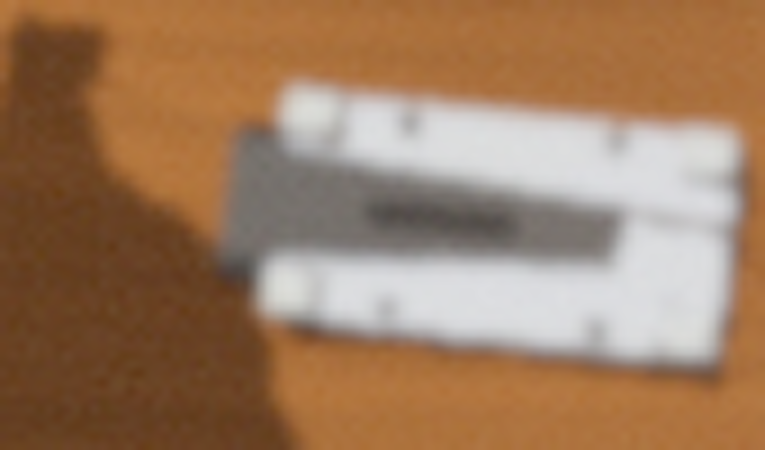

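The shoe now stands only about 15 mm out: butt near (230,200), nose at (615,235), legs at (310,112), (287,290) and (710,150). Next: the new jig pose, and a check of the arm kinematics from the log to see which axis the TCP error follows.

```bash
python3 - <<'E'
from h import *
from scipy.optimize import least_squares
f=lambda p:(np.array(p)+.5)/9+[165,190]-.5
obs=f([[310,112],[287,290],[710,150],[720,375]])
mod=np.array([[-53,24,41],[-53,-24,41],[53,24,41],[60,-30,0.]])
r=least_squares(lambda v:(pix("top",jig(mod,v))-obs).ravel(),V);v=r.x;print("jig",v,r.fun.round(2))
W=world("top",f([[240,130],[222,265],[617,210],[610,262]]),30)-[v[0],v[1],0]
print("shoe",R.from_euler('z',-v[2]).apply(W).round(1))
go(jig([-9,0,-33.6+22],v),down(v[2]+np.pi))
L=[eval(l) for l in open("log.txt")]
def fk(q,p):
    b,d1,l1,l2,o,l3=p[:6]
    Z=lambda a:R.from_euler('z',a);Y=lambda a:R.from_euler('y',a)
    A=Z(q[0]+b);x=A.apply([0,0,d1]);A=A*Y(q[1])*Z(q[2]);x=x+A.apply([o,0,l1]);A=A*Y(q[3]);x=x+A.apply([-o,0,0]);A=A*Z(q[4]);x=x+A.apply([0,0,l2]);A=A*Y(q[5])*Z(q[6]);x=x+A.apply([0,0,l3]);return x,A
def res(p):
    e=[]
    for q,x,o in L:
        X,A=fk(q,p);T=R.from_euler('xyz',o);e+=list(X-x)+list(100*(A*R.from_euler('z',p[6])).apply([0,0,1])-100*T.apply([0,0,1]))
    return e
r=least_squares(res,[2.0,350,400,400,0,250,0]);print(r.x.round(3),np.abs(r.fun).max())
E
```

```text
jig [547.26319629 212.32311079  -1.6524299 ] [ 0.16 -0.04  0.21  0.03 -0.28  0.48 -0.09 -0.48]
shoe [[-73.3  18.4  30. ]
 [-73.5 -18.3  30. ]
 [ 29.8   7.8  30. ]
 [ 29.6  -6.3  30. ]]
t 10.0 pos [558.8 351.5  77.4] ori [ 3.140e+00 -1.000e-03  1.496e+00] F [-0.8 -0.9 -0.8] w 68.0
  q [-0.55  0.63 -0.07  1.64  0.05  0.87 -0.72]
  turn [ 0.001 -0.001  0.007] shift [-130.7   -1.1   88.9] world d [ -10.8 -130.2  -89. ]
[ 1.0240000e+00  1.5212406e+04  3.1675800e+03  1.4693200e+02
 -9.6983200e+02  1.7433945e+04  2.4173473e+04] 209.94129027235755
```

```bash
cat >> h.py <<'E'
V1=np.array([547.3,212.3,-1.652])
def tilt(a,yaw=V1[2]+np.pi): return down(yaw)*R.from_euler('y',a)
E
python3 - <<'E'
from h import *
go(jig([5,0,77],V1),tilt(-.35)); go(jig([5,0,-9],V1),tilt(-.35))
print(tilt(-.35).inv().apply([0,0,-86]))
E
```

```text
t 10.0 pos [558.8 351.5  77.4] ori [ 3.140e+00 -1.000e-03  1.496e+00] F [-0.8 -0.9 -0.8] w 68.0
  q [-0.55  0.63 -0.07  1.64  0.05  0.87 -0.72]
  turn [ 0.002 -0.351  0.006] shift [-144.7   -1.1    0.3] world d [ -11.9 -144.2   -0.4]
t 10.0 pos [558.8 351.5  77.4] ori [ 3.140e+00 -1.000e-03  1.496e+00] F [-0.8 -0.9 -0.8] w 68.0
  q [-0.55  0.63 -0.07  1.64  0.05  0.87 -0.72]
  turn [ 0.002 -0.351  0.006] shift [-144.7   -1.2   86.3] world d [ -11.9 -144.2  -86.4]
[ 2.94892114e+01 -9.54791801e-15  8.07860533e+01]
```

Call:
move_arm(targets="0 -0.07 0.006 -29 -1 0 85; 0 -0.14 0.006 -58 -1 0 85; 0 -0.21 0.006 -87 -1 0 85; 0 -0.28 0.006 -116 -1 0 85; 0 -0.35 0.006 -145 -1 0 85")

```text
time_s: 10.42
tool_pos: [545.7, 203.5, 75.7]
orientation: [-3.141, 0.356, 1.488]
force: [0.6, 0.1, -0.3]
gripper_width: 85.2
```

Call:
move_arm(targets="0 0 0 0 0 0 85;0 0 0 0 0 0 85;0 0 0 0 0 0 85")

```text
time_s: 10.67
tool_pos: [546.1, 206.5, 75.7]
orientation: [-3.141, 0.349, 1.489]
force: [0.1, 0.1, 1.0]
gripper_width: 85.4
```

```bash
python3 - <<'E'
from h import *
go(jig([5,0,-9],V1),tilt(-.35))
save("scene","m.png",(270,120,370,195),7.5)
s=robot.read_state();T=tool(s);p=s["tool_pos"]
for nm,o in(("A",T.apply([0,0,-33.6])),("B",[0,0,33.6])):
    print(nm,((pix("scene",p+o+T.apply([[0,42,6],[0,-42,6]]))-[270,120])*7.5).round(0).tolist())
E
```

```text
t 10.67 pos [546.1 206.5  75.7] ori [-3.141  0.349  1.489] F [0.1 0.1 1. ] w 85.4
  q [-0.64  0.65  0.08  1.68  0.26  1.05 -0.81]
  turn [-0.    -0.001 -0.001] shift [29.8  0.7 79.3] world d [  0.8   0.8 -84.7]
A [[334.0, 374.0], [130.0, 275.0]]
B [[317.0, 391.0], [112.0, 291.0]]
```

View pics/m.png

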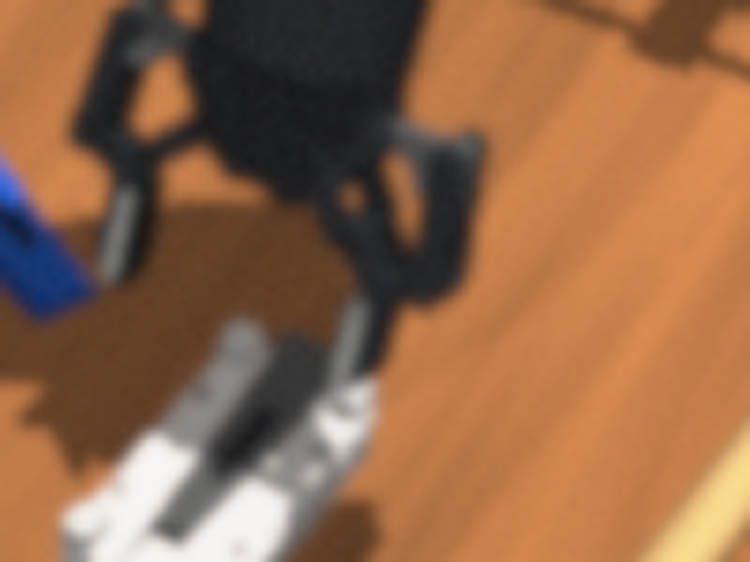

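Fingertips at (118,280) and (355,378) match hypothesis A: the offset runs along the tool axis. Descend and grip.

Call:
move_arm(targets="0 0 0 6 0.7 16 85; 0 0 0 12 0.7 32 85; 0 0 0 18 0.7 48 85; 0 0 0 24 0.7 64 85; 0 0 0 26 0.7 69 85")

```text
time_s: 11.13
tool_pos: [545.9, 206.9, 0.6]
orientation: [-3.14, 0.35, 1.49]
force: [-1.0, -0.3, -1.2]
gripper_width: 84.9
```

Call:
move_arm(targets="0 0 0 1.5 0 4 85; 0 0 0 3 0 8 85; 0 0 0 4 0 10 85; 0 0 0 4 0 10 85")

```text
time_s: 11.47
tool_pos: [547.8, 207.5, -7.6]
orientation: [3.14, 0.349, 1.488]
force: [-0.1, 0.0, -0.4]
gripper_width: 84.8
```

```bash
python3 - <<'E'
from h import *
go(jig([5,0,-9],V1),tilt(-.35))
E
```

```text
t 11.47 pos [547.8 207.5  -7.6] ori [3.14  0.349 1.488] F [-0.1  0.  -0.4] w 84.8
  q [-0.64  0.77  0.09  1.69  0.27  0.92 -0.85]
  turn [ 0.001 -0.001 -0.001] shift [ 0.3 -0.9  1.4] world d [-0.9 -0.1 -1.4]
```

Call:
move_arm(targets="0 0 0 0 -1 0 60; 0 0 0 0 -1 0 55; 0 0 0 0 -1 0 50; 0 0 0 0 -1 0 50; 0 0 0 0 -1 0 50", newtons=80)

```text
time_s: 11.88
tool_pos: [546.9, 208.0, -6.8]
orientation: [3.14, 0.349, 1.489]
force: [-0.7, 1.7, 5.9]
gripper_width: 58.3
```

Call:
move_arm(targets="0 0 0 0 0 0 50; 0 0 0 0 0 0 50; 0 0 0 0 0 0 50")

```text
time_s: 12.13
tool_pos: [546.9, 208.1, -6.8]
orientation: [3.14, 0.349, 1.489]
force: [-1.2, 1.4, 7.1]
gripper_width: 58.2
```

```bash
cat >> h.py <<'E'
import pickle
def H(p,r): return (np.array(p,float),r)
def mul(a,b): return (a[0]+a[1].apply(b[0]),a[1]*b[1])
def inv(a): return (-a[1].inv().apply(a[0]),a[1].inv())
def now():
    s=robot.read_state(); return H(s["tool_pos"],tool(s))
def plan(W,A=None):
    A=A or now()
    for B in W:
        d=mul(inv(A),B); w=d[1].as_rotvec(); print("turn",w.round(3),"(%.0f deg)"%np.degrees(np.linalg.norm(w)),"shift",d[0].round(1),"len %.0f"%np.linalg.norm(d[0])," tcp",B[0].round(0)); A=B
def store(k,v):
    try: D=pickle.load(open("st","rb"))
    except Exception: D={}
    D[k]=v; pickle.dump(D,open("st","wb"))
def load(k): return pickle.load(open("st","rb"))[k]
def J(x,y,z,yaw,a): return H([x,y,z],R.from_euler('z',yaw)*R.from_euler('y',a))
E
python3 - <<'E'
from h import *
J0=J(547.3,212.3,0,-1.652,0); T=now(); rel=mul(inv(J0),T); store("rel1",rel); print(rel[0].round(1))
go(T[0],T[1])
W=[J(547,212,70,-1.652,0),J(538,180,130,-1.652,.5),J(529,155,130,-1.652,1.05),J(520,135,110,-1.652,np.pi/2),J(520,135,75,-1.652,np.pi/2)]
plan([mul(w,rel) for w in W])
E
```

```text
[ 4.3 -0.1 -6.8]
t 12.13 pos [546.9 208.1  -6.8] ori [3.14  0.349 1.489] F [-1.2  1.4  7.1] w 58.2
  q [-0.65  0.77  0.09  1.69  0.27  0.92 -0.85]
  turn [0. 0. 0.] shift [0. 0. 0.] world d [0. 0. 0.]
turn [ 0.  0. -0.] (0 deg) shift [-24.2  -0.1 -65.7] len 70  tcp [547. 208.  63.]
turn [0.    0.5   0.001] (29 deg) shift [-47.2  -6.3 -45.4] len 66  tcp [538. 180. 122.]
turn [0.001 0.55  0.001] (32 deg) shift [-21.   -6.9  -4.2] len 23  tcp [529. 159. 123.]
turn [0.001 0.521 0.001] (30 deg) shift [-24.6  -7.3   1.7] len 26  tcp [520. 142. 106.]
turn [0. 0. 0.] (0 deg) shift [-32.9   0.   12. ] len 35  tcp [520. 142.  71.]
```

Call:
move_arm(targets="0 0 0 -2 0 -5 50; 0 0 0 -7 0 -18 50; 0 0 0 -13 0 -35 50; 0 0 0 -19 0 -52 50; 0 0 0 -24 0 -66 50")

```text
time_s: 12.55
tool_pos: [546.2, 206.9, 63.6]
orientation: [3.141, 0.35, 1.488]
force: [-0.4, 0.1, -5.8]
gripper_width: 58.3
```

Call:
move_arm(targets="0 0.1 0 -9 -1 -9 50; 0 0.2 0 -19 -2 -18 50; 0 0.3 0 -28 -4 -27 50; 0 0.4 0 -38 -5 -36 50; 0 0.5 0 -47 -6 -45 50")

```text
time_s: 12.97
tool_pos: [537.7, 177.9, 122.4]
orientation: [3.139, -0.153, 1.49]
force: [0.3, 0.6, -7.9]
gripper_width: 58.6
```

Call:
move_arm(targets="0 0.11 0 -4 -1 -1 50; 0 0.22 0 -8 -3 -2 50; 0 0.33 0 -13 -4 -3 50; 0 0.44 0 -17 -6 -4 50; 0 0.55 0 -21 -7 -4 50")

```text
time_s: 13.38
tool_pos: [529.9, 156.2, 122.9]
orientation: [3.134, -0.703, 1.493]
force: [-1.3, -0.1, -8.9]
gripper_width: 58.2
```

Call:
move_arm(targets="0 0.11 0 -5 -1 0 50; 0 0.22 0 -10 -3 1 50; 0 0.33 0 -15 -4 1 50; 0 0.43 0 -20 -6 2 50; 0 0.52 0 -25 -7 2 50")

```text
time_s: 13.8
tool_pos: [521.5, 137.1, 101.8]
orientation: [3.133, -1.219, 1.493]
force: [-0.1, 0.3, -7.9]
gripper_width: 58.8
```

Call:
move_arm(targets="0 0 0 0 0 0 50; 0 0 0 0 0 0 50; 0 0 0 0 0 0 50")

```text
time_s: 14.05
tool_pos: [521.5, 141.3, 104.7]
orientation: [3.133, -1.217, 1.498]
force: [0.3, 0.1, -5.8]
gripper_width: 58.6
```

```bash
python3 - <<'E'
from h import *
rel=load("rel1"); go(*mul(J(520,135,75,-1.652,np.pi/2),rel)); 
j=mul(now(),inv(rel)); print("jig",j[0].round(1),"x axis",j[1].apply([1,0,0]).round(3),"y",j[1].apply([0,1,0]).round(3))
E
```

```text
t 14.05 pos [521.5 141.3 104.7] ori [ 3.133 -1.217  1.498] F [ 0.3  0.1 -5.8] w 58.6
  q [ 0.77  0.93 -0.52  1.94 -0.9   1.02  1.03]
  turn [-0.001  0.005  0.004] shift [-31.7  -1.1  12.1] world d [ -1.    0.5 -33.9]
jig [521.  134.6 109. ] x axis [ 0.003 -0.005 -1.   ] y [ 0.997 -0.079  0.003]
```

Call:
move_arm(targets="0 0 0 -8 0 3 50; 0 0 0 -17 0 6 50; 0 0 0 -25 0 9 50; 0 0 0 -33 0 12 50; 0 0 0 -38 0 14 50")

```text
time_s: 14.47
tool_pos: [520.9, 141.3, 62.3]
orientation: [3.138, -1.218, 1.493]
force: [0.2, 0.3, -7.4]
gripper_width: 58.5
```

Call:
move_arm(targets="0 0 0 -1.5 0 0.5 50; 0 0 0 -3 0 1 50; 0 0 0 -4.5 0 1.7 50; 0 0 0 -4.7 0 1.8 50; 0 0 0 -4.7 0 1.8 50")

```text
time_s: 14.88
tool_pos: [521.0, 141.4, 58.5]
orientation: [3.138, -1.22, 1.492]
force: [-0.6, 0.8, -7.4]
gripper_width: 58.3
```

Call:
move_arm(targets="0 0 0 -0.9 0 0.35 50; 0 0 0 -1.9 0 0.7 50; 0 0 0 -1.9 0 0.7 50")

```text
time_s: 15.13
tool_pos: [520.9, 141.3, 56.3]
orientation: [3.139, -1.22, 1.491]
force: [0.7, 0.0, -7.6]
gripper_width: 58.1
```

```bash
python3 - <<'E'
from h import *
rel=load("rel1");j=mul(now(),inv(rel)); print("jig",j[0].round(1),"x axis",j[1].apply([1,0,0]).round(3)); s=robot.read_state(); print(s["force"],s["moment"])
E
```

```text
jig [520.5 134.5  60.5] x axis [ 0.001 -0.002 -1.   ]
[ 0.74167597  0.03539767 -7.55576453] [-2.37557641  0.21898805 -0.02203669]
```

Call:
move_arm(targets="0 0 0 -0.9 0 0.35 50; 0 0 0 -0.9 0 0.35 50")

```text
time_s: 15.3
tool_pos: [521.0, 141.5, 56.0]
orientation: [3.138, -1.221, 1.492]
force: [0.4, -0.3, -3.9]
gripper_width: 58.8
```

Call:
move_arm(targets="0 0 0 -0.9 0 0.35 50; 0 0 0 -0.9 0 0.35 50")

```text
time_s: 15.47
tool_pos: [521.1, 141.8, 55.8]
orientation: [3.137, -1.223, 1.494]
force: [-1.8, -3.0, 2.2]
gripper_width: 58.3
```

Call:
move_arm(targets="0 0 0 -0.6 0 0.2 50; 0 0 0 -0.6 0 0.2 50")

```text
time_s: 15.63
tool_pos: [521.1, 141.9, 55.8]
orientation: [3.137, -1.224, 1.494]
force: [-2.8, -4.7, 7.4]
gripper_width: 58.5
```

Call:
move_arm(targets="0 0 0 0.9 0 -0.35 58; 0 0 0 0.9 0 -0.35 59; 0 0 0 0.9 0 -0.35 61; 0 0 0 0.9 0 -0.35 64; 0 0 0 0.9 0 -0.35 70", newtons=20)

```text
time_s: 16.05
tool_pos: [520.9, 141.8, 54.9]
orientation: [3.138, -1.22, 1.492]
force: [0.5, 0.6, -0.4]
gripper_width: 69.9
```

Call:
move_arm(targets="0 0 0 0.9 0 -0.35 80; 0 0 0 0.9 0 -0.35 85; 0 0 0 0.9 0 -0.35 85")

```text
time_s: 16.3
tool_pos: [521.0, 141.5, 55.8]
orientation: [3.139, -1.22, 1.492]
force: [-0.0, 0.0, -0.4]
gripper_width: 84.9
```

```bash
python3 - <<'E'
from h import *
go(*now())
print([((pix(n,[[520.5,134.5,0],[520.5,110,60]]))).round(0).tolist() for n in("top","scene")])
E
```

```text
t 16.3 pos [521.  141.5  55.8] ori [ 3.139 -1.22   1.492] F [-0.   0.  -0.4] w 84.9
  q [ 0.76  1.03 -0.5   1.91 -0.89  0.98  1.09]
  turn [0. 0. 0.] shift [0. 0. 0.] world d [0. 0. 0.]
[[[253.0, 228.0], [262.0, 226.0]], [[277.0, 205.0], [272.0, 197.0]]]
```

```bash
python3 - <<'E'
from h import *
j=mul(H([521.1,141.8,55.8],R.from_euler('xyz',[3.138,-1.221,1.493])),inv(load("rel1"))); yaw=np.arctan2(*j[1].apply([0,0,1])[[1,0]]); print(j[0],yaw)
Js=J(j[0][0],j[0][1],60,yaw,np.pi/2); store("Js",Js)
rel2=H([11.3,0,47.2],R.from_matrix(np.c_[[.866,0,-.5],[0,1,0],[.5,0,.866]])); store("rel2",rel2)
e=-Js[1].apply([0,0,1]); S=Js[0]*[1,1,0]+Js[1].apply([0,0,17])*[1,1,0]
def P(a,d,z):
    r=tilt(a,yaw+np.pi); return H(S+e*d+[0,0,z]+33.6*r.apply([0,0,1]),r)
T=now(); W=[mul(T,H([0,0,-110],R.identity())),P(.62,-100,190),P(.02,0,205),P(-.53,70,200)]
G=mul(Js,rel2); W+=[mul(G,H([0,0,-110],R.identity())),G]; plan(W)
E
```

```text
[520.63930063 135.0183031   60.07385679] -1.6500815687747246
turn [0. 0. 0.] (0 deg) shift [  -0.    0. -110.] len 110  tcp [512.  38.  94.]
turn [ 0.003 -0.6   -0.001] (34 deg) shift [ 64.6   0.6 -24.3] len 69  tcp [513.  38. 163.]
turn [ 0.  -0.6  0. ] (34 deg) shift [71.1 -0.  40. ] len 82  tcp [519. 119. 171.]
turn [-0.   -0.55 -0.  ] (32 deg) shift [52.3  0.   1.4] len 52  tcp [523. 171. 171.]
turn [ 0.    -0.517 -0.   ] (30 deg) shift [44.4 -0.  52. ] len 68  tcp [524. 183. 104.]
turn [0. 0. 0.] (0 deg) shift [ -0.  -0. 110.] len 110  tcp [517.  88.  49.]
```

Call:
move_arm(targets="0 0 0 0 0 -10 85; 0 0 0 0 0 -30 85; 0 0 0 0 0 -55 85; 0 0 0 0 0 -82 85; 0 0 0 0 0 -110 85")

```text
time_s: 16.72
tool_pos: [511.9, 37.1, 94.2]
orientation: [3.14, -1.22, 1.491]
force: [1.5, -0.4, -0.2]
gripper_width: 85.2
```

Call:
move_arm(targets="0 -0.12 0 13 0 -5 85; 0 -0.24 0 26 0 -10 85; 0 -0.36 0 39 0 -15 85; 0 -0.48 0 52 0 -20 85; 0 -0.6 0 65 0 -24 85")

```text
time_s: 17.13
tool_pos: [513.0, 36.4, 164.5]
orientation: [3.138, -0.614, 1.488]
force: [-0.2, -0.4, -0.0]
gripper_width: 84.6
```

Call:
move_arm(targets="0 -0.12 0 14 0 8 85; 0 -0.24 0 28 0 16 85; 0 -0.36 0 42 0 24 85; 0 -0.48 0 56 0 32 85; 0 -0.6 0 71 0 40 85")

```text
time_s: 17.55
tool_pos: [518.8, 114.7, 172.6]
orientation: [3.141, -0.066, 1.487]
force: [0.1, 0.2, -1.8]
gripper_width: 85.1
```

```bash
python3 - <<'E'
from h import *
Js,rel2=load("Js"),load("rel2"); yaw=-1.650
e=-Js[1].apply([0,0,1]); S=Js[0]*[1,1,0]+Js[1].apply([0,0,17])*[1,1,0]
def P(a,d,z):
    r=tilt(a,yaw+np.pi); return H(S+e*d+[0,0,z]+33.6*r.apply([0,0,1]),r)
G=mul(Js,rel2); go(*now()); plan([P(-.53,70,200),mul(G,H([0,0,-110],R.identity())),G])
E
```

```text
t 17.55 pos [518.8 114.7 172.6] ori [ 3.141 -0.066  1.487] F [ 0.1  0.2 -1.8] w 85.1
  q [-0.03  0.31 -0.23  1.91  0.01  0.9  -0.34]
  turn [0. 0. 0.] shift [0. 0. 0.] world d [0. 0. 0.]
turn [-0.    -0.596 -0.004] (34 deg) shift [56.2 -0.   5.3] len 56  tcp [523. 171. 171.]
turn [ 0.    -0.517  0.   ] (30 deg) shift [44.4 -0.  52. ] len 68  tcp [524. 183. 104.]
turn [0. 0. 0.] (0 deg) shift [ -0.  -0. 110.] len 110  tcp [517.  88.  49.]
```

Call:
move_arm(targets="0 -0.11 0 10 0 0 85; 0 -0.22 0 21 0 0 85; 0 -0.33 0 31 0 1 85; 0 -0.44 0 42 0 1 85; 0 -0.55 0 52 0 1 85")

```text
time_s: 17.97
tool_pos: [523.0, 167.9, 175.2]
orientation: [3.141, 0.483, 1.489]
force: [0.1, 0.0, -0.6]
gripper_width: 84.8
```

Call:
move_arm(targets="0 -0.1 0 9 0 10 85; 0 -0.2 0 18 0 20 85; 0 -0.31 0 27 0 31 85; 0 -0.41 0 36 0 42 85; 0 -0.517 0 44 0 52 85")

```text
time_s: 18.38
tool_pos: [523.6, 183.1, 107.3]
orientation: [-3.139, 0.999, 1.492]
force: [0.5, -0.2, 0.3]
gripper_width: 85.0
```

Call:
move_arm(targets="0 0 0 0 0 0 85; 0 0 0 0 0 0 85;0 0 0 0 0 0 85;0 0 0 0 0 0 85")

```text
time_s: 18.72
tool_pos: [525.4, 181.8, 110.7]
orientation: [3.138, 0.991, 1.484]
force: [0.6, 0.6, 0.3]
gripper_width: 85.1
```

```bash
python3 - <<'E'
from h import *
Js,rel2=load("Js"),load("rel2"); G=mul(Js,rel2); go(*G)
save("scene","n.png",(230,100,350,190),6.5)
print(((pix("scene",mul(Js,H([0,0,0],R.identity()))[0]+Js[1].apply([[60,-30,0],[60,30,0],[60,30,41],[60,-30,41],[-60,-30,0],[-60,30,0],[-60,30,41],[-60,-30,41]]))-[230,100])*6.5).round(0).tolist())
E
```

```text
t 18.72 pos [525.4 181.8 110.7] ori [3.138 0.991 1.484] F [0.6 0.6 0.3] w 85.1
  q [-0.73  0.93 -0.06  1.42  0.62  1.65 -1.11]
  turn [-0.002 -0.056 -0.004] shift [  0.2  -0.8 112.7] world d [ -8.5 -93.8 -62. ]
[[246.0, 649.0], [366.0, 712.0], [311.0, 779.0], [190.0, 714.0], [240.0, 458.0], [369.0, 523.0], [310.0, 592.0], [180.0, 525.0]]
```

View pics/n.png

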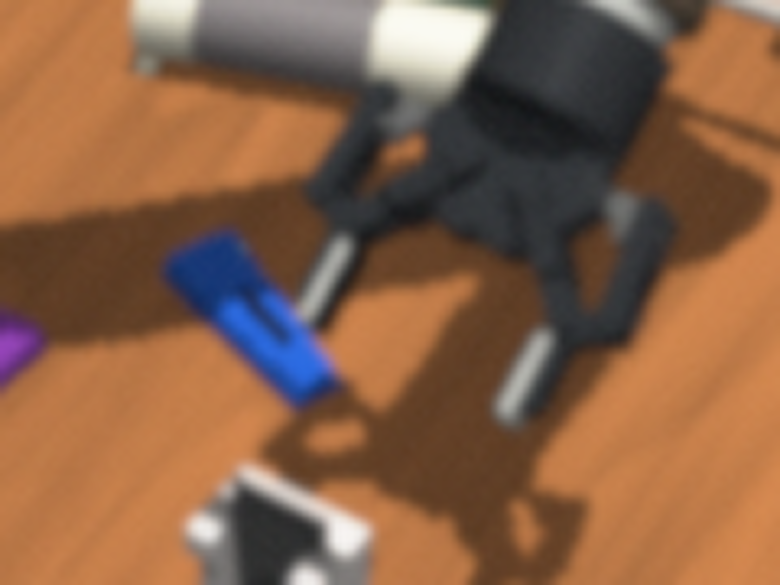

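The jig stands on its narrow end as predicted: top corners near (240,465) and (370,535), open gripper lined up behind its bush side. Advance and grip.

Call:
move_arm(targets="0 -0.056 -0.004 0 -0.8 20 85; 0 -0.056 -0.004 0 -0.8 45 85; 0 -0.056 -0.004 0 -0.8 70 85; 0 -0.056 -0.004 0 -0.8 90 85; 0 -0.056 -0.004 0 -0.8 100 85")

```text
time_s: 19.18
tool_pos: [516.7, 95.8, 55.4]
orientation: [-3.136, 1.049, 1.492]
force: [-0.5, -0.3, -0.5]
gripper_width: 84.9
```

Call:
move_arm(targets="0 0 0 0 0 4 85; 0 0 0 0 0 8 85; 0 0 0 0 0 11 85; 0 0 0 0 0 12 85; 0 0 0 0 0 12 85")

```text
time_s: 19.6
tool_pos: [514.9, 89.3, 46.8]
orientation: [-3.129, 1.05, 1.503]
force: [0.1, 0.5, -0.5]
gripper_width: 85.0
```

```bash
python3 - <<'E'
from h import *
Js,rel2=load("Js"),load("rel2"); G=mul(Js,rel2); go(*G)
E
```

```text
t 19.6 pos [514.9  89.3  46.8] ori [-3.129  1.05   1.503] F [ 0.1  0.5 -0.5] w 85.0
  q [-0.68  0.98 -0.02  1.57  0.68  1.49 -1.17]
  turn [-0.002  0.003  0.006] shift [-2.2  2.1  0. ] world d [ 2.  -1.3  1.9]
```

Call:
move_arm(targets="-0.002 0.003 0.006 -2.2 2.1 0 85; -0.002 0.003 0.006 -2.2 2.1 0 85; -0.002 0.003 0.006 -2.2 2.1 0 70; -0.002 0.003 0.006 -2.2 2.1 0 62; -0.002 0.003 0.006 -2.2 2.1 0 60", newtons=30)

```text
time_s: 20.02
tool_pos: [516.8, 87.3, 48.4]
orientation: [-3.14, 1.048, 1.492]
force: [0.2, 0.6, 0.2]
gripper_width: 60.0
```

Call:
move_arm(targets="0 0 0 0 0 0 58; 0 0 0 0 0 0 55; 0 0 0 0 0 0 50")

```text
time_s: 20.27
tool_pos: [516.8, 87.4, 48.4]
orientation: [-3.141, 1.048, 1.492]
force: [0.8, 1.3, 0.8]
gripper_width: 59.7
```

Call:
move_arm(targets="0 0 0 0 0 0 50; 0 0 0 0 0 0 50;0 0 0 0 0 0 50", newtons=80)

```text
time_s: 20.52
tool_pos: [516.8, 87.4, 48.5]
orientation: [-3.141, 1.048, 1.492]
force: [1.2, 1.6, 1.9]
gripper_width: 59.1
```

```bash
python3 - <<'E'
from h import *
Js,rel2=load("Js"),load("rel2"); G=mul(Js,rel2); go(*G)
rel=mul(inv(Js),now()); store("rel3",rel)
yaw=-1.650
b=R.from_euler('z',-1.7257).apply([1,0,0]) # board long axis dir (x of jig flips to opposite)
# final jig: origin z 18+41, legs down: rotation Rz(yb)*Ry(pi)
yb=-1.7257; c=np.array([550.5,-233.1])
F=lambda z:J(c[0]-8*b[0],c[1]-8*b[1],z,yb,np.pi)
W=[J(520.6,135,90,yaw,np.pi/2),J(520,120,190,yaw,np.pi/2),J(525,60,190,-1.67,2.1),J(535,-40,190,-1.69,2.65),J(545,-140,190,-1.71,np.pi),F(150),F(80)]
plan([mul(w,rel) for w in W])
E
```

```text
t 20.52 pos [516.8  87.4  48.5] ori [-3.141  1.048  1.492] F [1.2 1.6 1.9] w 59.1
  q [-0.68  0.98 -0.02  1.58  0.69  1.49 -1.17]
  turn [-0.001  0.     0.   ] shift [ 0.1  0.1 -0.6] world d [0.1 0.6 0.2]
turn [-0. -0. -0.] (0 deg) shift [-26.  -0. -15.] len 30  tcp [517.  87.  78.]
turn [0. 0. 0.] (0 deg) shift [-94.1   0.6 -37. ] len 101  tcp [516.  72. 178.]
turn [0.014 0.529 0.014] (30 deg) shift [-4.   9.1 52. ] len 53  tcp [521.  25. 156.]
turn [0.005 0.55  0.019] (32 deg) shift [-58.9  19.6  49.1] len 79  tcp [533. -52. 142.]
turn [-0.006  0.492  0.019] (28 deg) shift [-74.2  22.   -2.1] len 77  tcp [ 547. -129.  142.]
turn [-0.008  0.     0.014] (1 deg) shift [-92.3  18.7  -7. ] len 94  tcp [ 553. -214.  102.]
turn [0. 0. 0.] (0 deg) shift [-35.    0.   60.6] len 70  tcp [ 553. -214.   32.]
```

Call:
move_arm(targets="0 0 0 -2 0 -1 50; 0 0 0 -6 0 -3.5 50; 0 0 0 -12 0 -7 50; 0 0 0 -19 0 -11 50; 0 0 0 -26 0 -15 50")

```text
time_s: 20.93
tool_pos: [516.4, 87.1, 78.8]
orientation: [-3.139, 1.048, 1.493]
force: [0.5, -0.1, -6.6]
gripper_width: 59.4
```

Call:
move_arm(targets="0 0 0 -17 0 -7 50; 0 0 0 -36 0 -14 50; 0 0 0 -56 0 -22 50; 0 0 0 -76 0 -30 50; 0 0 0 -94 0.6 -37 50")

```text
time_s: 21.35
tool_pos: [515.9, 72.0, 180.2]
orientation: [-3.141, 1.048, 1.491]
force: [0.9, 0.6, -6.1]
gripper_width: 59.0
```

Call:
move_arm(targets="0.003 0.1 0.003 -1 2 10 50; 0.006 0.21 0.006 -2 4 21 50; 0.008 0.32 0.008 -2 5 31 50; 0.011 0.43 0.011 -3 7 42 50; 0.014 0.529 0.014 -4 9 52 50")

```text
time_s: 21.77
tool_pos: [521.1, 23.6, 157.3]
orientation: [3.14, 0.515, 1.47]
force: [0.7, -1.0, -6.8]
gripper_width: 59.0
```

Call:
move_arm(targets="0.001 0.11 0.004 -12 4 10 50; 0.002 0.22 0.008 -24 8 20 50; 0.003 0.33 0.012 -35 12 30 50; 0.004 0.44 0.015 -47 16 39 50; 0.005 0.55 0.019 -59 20 49 50")

```text
time_s: 22.18
tool_pos: [532.6, -54.0, 144.2]
orientation: [3.141, -0.034, 1.453]
force: [-0.6, -0.0, -9.3]
gripper_width: 59.3
```

Call:
move_arm(targets="-0.001 0.1 0.004 -15 4 0 50; -0.002 0.2 0.008 -30 9 -1 50; -0.004 0.3 0.012 -45 13 -1 50; -0.005 0.4 0.015 -60 18 -2 50; -0.006 0.492 0.019 -74 22 -2 50")

```text
time_s: 22.6
tool_pos: [545.1, -131.8, 143.2]
orientation: [3.142, -0.525, 1.431]
force: [-0.6, 0.7, -7.8]
gripper_width: 59.0
```

Call:
move_arm(targets="0 0 0 0 0 0 50;0 0 0 0 0 0 50;0 0 0 0 0 0 50")

```text
time_s: 22.85
tool_pos: [544.9, -129.4, 141.7]
orientation: [-3.138, -0.522, 1.43]
force: [1.2, 0.3, -6.4]
gripper_width: 58.9
```

```bash
python3 - <<'E'
from h import *
rel=load("rel3");go(*now()); j=mul(now(),inv(rel)); print("jig",j[0].round(1),"x",j[1].apply([1,0,0]).round(3),"z",j[1].apply([0,0,1]).round(3))
yb=-1.7257;b=R.from_euler('z',yb).apply([1,0,0]); c=np.array([550.5,-233.1])
F=lambda z:J(c[0]-8*b[0],c[1]-8*b[1],z,yb,np.pi)
plan([mul(w,rel) for w in (F(150),F(80))])
E
```

```text
t 22.85 pos [ 544.9 -129.4  141.7] ori [-3.138 -0.522  1.43 ] F [ 1.2  0.3 -6.4] w 58.9
  q [ 0.7   0.55 -0.26  1.76 -0.41  1.06  0.56]
  turn [0. 0. 0.] shift [0. 0. 0.] world d [0. 0. 0.]
jig [ 543.5 -140.8  189.5] x [ 0.139  0.99  -0.001] z [-0.003 -0.    -1.   ]
turn [-0.01   0.001  0.012] (1 deg) shift [-91.1  20.3  -6.9] len 94  tcp [ 553. -214.  102.]
turn [0. 0. 0.] (0 deg) shift [-35.    0.   60.6] len 70  tcp [ 553. -214.   32.]
```

Call:
move_arm(targets="-0.002 0 0.002 -17 4 -1 50; -0.004 0 0.004 -36 8 -3 50; -0.006 0 0.008 -56 12 -4 50; -0.008 0 0.01 -75 16 -6 50; -0.01 0.001 0.012 -91 20.3 -7 50")

```text
time_s: 23.27
tool_pos: [555.2, -212.4, 103.1]
orientation: [3.139, -0.522, 1.422]
force: [0.4, -0.3, -7.1]
gripper_width: 59.3
```

Call:
move_arm(targets="0 0 0 -7 0 12 50; 0 0 0 -15 0 26 50; 0 0 0 -23 0 40 50; 0 0 0 -30 0 52 50; 0 0 0 -35 0 60.6 50")

```text
time_s: 23.68
tool_pos: [554.6, -210.6, 30.7]
orientation: [-3.141, -0.526, 1.419]
force: [-0.7, 0.4, -6.5]
gripper_width: 59.1
```

Call:
move_arm(targets="0 0 0 0 0 0 50;0 0 0 0 0 0 50;0 0 0 0 0 0 50")

```text
time_s: 23.93
tool_pos: [556.2, -212.9, 33.3]
orientation: [3.138, -0.524, 1.419]
force: [0.6, 0.0, -7.1]
gripper_width: 59.0
```

```bash
python3 - <<'E'
from h import *
rel=load("rel3"); j=mul(now(),inv(rel)); print("jig",j[0].round(1),"x",j[1].apply([1,0,0]).round(3),"z",j[1].apply([0,0,1]).round(3))
yb=-1.7257;b=R.from_euler('z',yb).apply([1,0,0]); c=np.array([550.5,-233.1])
F=lambda z:J(c[0]-8*b[0],c[1]-8*b[1],z,yb,np.pi)
plan([mul(w,rel) for w in (F(64),F(60),F(59))])
fl=j[0]+j[1].apply([[53,24,41],[53,-24,41],[-53,24,41],[-53,-24,41]])-[*c,0]; print("legs in board frame",R.from_euler('z',-yb).apply(fl).round(1).tolist())
E
```

```text
jig [ 554.3 -224.3   81.1] x [0.154 0.988 0.001] z [ 0.004  0.    -1.   ]
turn [ 0.003 -0.001  0.002] (0 deg) shift [-9.7 -2.6 14.2] len 17  tcp [ 553. -214.   16.]
turn [0. 0. 0.] (0 deg) shift [-2.   0.   3.5] len 4  tcp [ 553. -214.   12.]
turn [0. 0. 0.] (0 deg) shift [-0.5  0.   0.9] len 1  tcp [ 553. -214.   11.]
legs in board frame [[-62.3, 26.5, 40.2], [-62.3, -21.5, 40.1], [43.7, 26.6, 40.2], [43.7, -21.4, 40.0]]
```

Call:
move_arm(targets="0.003 -0.001 0.002 -2 0 3.5 50; 0.003 -0.001 0.002 -4 0 7 50; 0.003 -0.001 0.002 -6 0 10.4 50; 0.003 -0.001 0.002 -8 0 13.9 50; 0.003 -0.001 0.002 -8.5 0 14.7 50")

```text
time_s: 24.35
tool_pos: [555.1, -212.8, 15.0]
orientation: [-3.139, -0.523, 1.415]
force: [-0.2, 0.7, -6.9]
gripper_width: 59.0
```

Call:
move_arm(targets="0 0 0 -0.5 0 0.9 50; 0 0 0 -1 0 1.7 50; 0 0 0 -1 0 1.7 50")

```text
time_s: 24.6
tool_pos: [555.6, -213.0, 13.7]
orientation: [-3.14, -0.523, 1.416]
force: [-0.7, 0.2, -6.9]
gripper_width: 58.8
```

Call:
move_arm(targets="0 0 0 -0.5 0 0.9 50; 0 0 0 -0.5 0 0.9 50")

```text
time_s: 24.77
tool_pos: [555.7, -213.0, 12.8]
orientation: [-3.14, -0.523, 1.416]
force: [-0.4, 0.5, -6.8]
gripper_width: 58.6
```

Call:
move_arm(targets="0 0 0 -0.5 0 0.9 50; 0 0 0 -0.5 0 0.9 50")

```text
time_s: 24.93
tool_pos: [555.8, -213.1, 12.1]
orientation: [-3.14, -0.523, 1.416]
force: [0.3, 0.3, -5.4]
gripper_width: 59.0
```

```bash
python3 - <<'E'
from h import *
rel=load("rel3"); j=mul(now(),inv(rel)); print("jig",j[0].round(1),"x",j[1].apply([1,0,0]).round(3),"z",j[1].apply([0,0,1]).round(3))
E
```

```text
jig [ 554.1 -224.5   59.9] x [ 0.154  0.988 -0.   ] z [-0.001  0.    -1.   ]
```

First hint of contact, at 59.9 against 59 expected. Continue in small steps.

Call:
move_arm(targets="0 0 0 -0.4 0 0.7 50; 0 0 0 -0.4 0 0.7 50")

```text
time_s: 25.1
tool_pos: [555.8, -213.1, 11.9]
orientation: [-3.14, -0.523, 1.416]
force: [-1.9, -1.0, 1.3]
gripper_width: 58.9
```

Call:
move_arm(targets="0 0 0 -0.4 0 0.7 50; 0 0 0 -0.4 0 0.7 50")

```text
time_s: 25.27
tool_pos: [555.9, -213.2, 11.6]
orientation: [-3.141, -0.524, 1.416]
force: [-3.5, -2.8, 6.6]
gripper_width: 59.1
```

Call:
move_arm(targets="0 0 0 -0.3 0 0.5 50; 0 0 0 -0.3 0 0.5 50")

```text
time_s: 25.43
tool_pos: [555.9, -213.2, 11.5]
orientation: [-3.141, -0.524, 1.416]
force: [-5.1, -2.4, 8.4]
gripper_width: 59.0
```

```bash
python3 - <<'E'
from h import *
rel=load("rel3"); j=mul(now(),inv(rel)); print("jig",j[0].round(1),"x",j[1].apply([1,0,0]).round(3),"z",j[1].apply([0,0,1]).round(3)); print(robot.read_state()["force"],robot.read_state()["moment"])
E
```

```text
jig [ 554.2 -224.6   59.3] x [0.154 0.988 0.001] z [-0.     0.001 -1.   ]
[-5.08392889 -2.37675463  8.44922684] [0.73531452 0.58765388 0.68059747]
```

Call:
move_arm(targets="0 0 0 0.4 0 -0.7 58; 0 0 0 0.4 0 -0.7 60; 0 0 0 0.4 0 -0.7 62; 0 0 0 0.4 0 -0.7 66; 0 0 0 0.4 0 -0.7 75", newtons=20)

```text
time_s: 25.85
tool_pos: [556.2, -212.7, 10.5]
orientation: [-3.141, -0.523, 1.416]
force: [-0.8, 1.0, 0.3]
gripper_width: 74.4
```

Call:
move_arm(targets="0 0 0 0 0 0 85; 0 0 0 0 0 0 85; 0 0 0 0 0 0 85")

```text
time_s: 26.1
tool_pos: [555.7, -212.9, 10.4]
orientation: [-3.14, -0.523, 1.416]
force: [0.4, 0.2, 0.8]
gripper_width: 85.0
```

Call:
move_arm(targets="0 0 0 0 0 -10 85; 0 0 0 0 0 -30 85; 0 0 0 0 0 -60 85; 0 0 0 0 0 -90 85; 0 0 0 0 0 -120 85")

```text
time_s: 26.52
tool_pos: [546.2, -273.1, 116.1]
orientation: [-3.14, -0.523, 1.416]
force: [0.7, 0.8, -0.3]
gripper_width: 85.4
```

Call:
move_arm(targets="0 0 0 0 0 -30 85; 0 0 0 0 0 -60 85; 0 0 0 20 0 -80 85; 0 0 0 60 0 -90 85; 0 0 0 100 0 -100 85")

```text
time_s: 26.93
tool_pos: [551.7, -238.1, 252.4]
orientation: [-3.14, -0.522, 1.411]
force: [0.9, 0.1, 0.1]
gripper_width: 84.6
```

```bash
python3 - <<'E'
from h import *
go(*now()); a=robot.capture("top"); old=cv2.imread("pics/a.png")
cv2.imwrite("pics/z.png",a[:,:,::-1])
# brightness rows around predicted jig plate corners on board
Jf=J(554.2,-224.6,59,-1.7257-0.0,np.pi)
P=Jf[0]+Jf[1].apply([[60,30,0],[60,-30,0],[-60,-30,0],[-60,30,0],[-73,18,18],[-73,-18,18]]); print(pix("top",P).round(1).tolist())
h=cv2.cvtColor(a,cv2.COLOR_RGB2HSV); m=((h[:,:,1]<60)&(h[:,:,2]>120)).astype(np.uint8)
n,l,st,ce=cv2.connectedComponentsWithStats(m)
for i in range(1,n):
    if st[i,4]>300:
        print(st[i],ce[i].round(1),cv2.minAreaRect(np.argwhere(l==i)[:,::-1].astype(np.float32)))
E
```

```text
t 26.93 pos [ 551.7 -238.1  252.4] ori [-3.14  -0.522  1.411] F [0.9 0.1 0.1] w 84.6
  q [ 0.78  0.53 -0.21  1.51 -0.37  1.36  0.56]
  turn [0. 0. 0.] shift [0. 0. 0.] world d [0. 0. 0.]
[[381.7, 198.4], [377.8, 223.2], [428.1, 232.4], [431.8, 207.5], [433.8, 214.3], [431.6, 229.0]]
[289  49  27  30 336] [303.   65.2] ((300.4705810546875, 64.38235473632812), (25.70877456665039, 27.406526565551758), 75.96376037597656)
[371  52  17  40 344] [378.3  74.4] ((379.0191345214844, 71.4792251586914), (39.48842239379883, 15.34772777557373), 87.70938873291016)
[416  54  27  37 400] [425.4  74.2] ((425.7140808105469, 70.51133728027344), (35.53350067138672, 24.74295997619629), 72.47443389892578)
[524  89  26  25 428] [536.4 100.6] ((537.2000122070312, 100.5999984741211), (20.871028900146484, 22.76839828491211), 71.56504821777344)
[326 110  29  28 316] [339.  125.9] ((340.1123962402344, 123.82023620605469), (28.83194351196289, 25.43994903564453), 32.0053825378418)
[397 118  50  28 438] [421.8 130.6] ((421.5744934082031, 130.66062927246094), (9.559955596923828, 50.76513671875), 65.13629913330078)
[
[... 620 characters left out ...]
2 174  18  54 755] [551.6 200.3] ((550.5, 200.5), (53.0, 17.0), 90.0)
[ 377  198   55   35 1386] [404.3 215.5] ((404.5404968261719, 215.41250610351562), (54.449623107910156, 26.803810119628906), 10.784297943115234)
[  93  244   35   94 1428] [106.6 296.7] ((108.30108642578125, 290.1318359375), (94.0438461303711, 24.646520614624023), 80.90972137451172)
[271 274  74  20 596] [305.9 284.2] ((307.76116943359375, 283.45233154296875), (73.04169464111328, 15.4195556640625), 3.6913859844207764)
[ 19 293  44  43 396] [ 40.6 313.9] ((41.03962326049805, 313.9112854003906), (58.05088424682617, 7.555830001831055), 42.51044845581055)
[268 399  74  21 947] [302.2 411.9] ((304.5, 409.0), (20.0, 73.0), 90.0)
```

```bash
python3 - <<'E'
from h import *
a=robot.capture("top").astype(int); Jf=J(554.2,-224.6,59,-1.7257,np.pi)
for y in(-10,0,10):
    P=Jf[0]+Jf[1].apply([[-x,y,18 if x>60 else 0] for x in range(52,97,3)]); q=pix("top",P).round().astype(int)
    print(y,[(52+3*i,tuple(a[v,u])) for i,(u,v) in enumerate(q)])
o=cv2.resize(cv2.imread("pics/a.png"),(560,420),interpolation=cv2.INTER_AREA)[:,:,::-1].astype(int)
d=cv2.GaussianBlur(np.abs(a-o).max(2).astype(np.float32),(5,5),0)
n,l,st,ce=cv2.connectedComponentsWithStats((d>40).astype(np.uint8))
print([st[i].tolist() for i in range(1,n) if st[i,4]>15])
t=robot.read_state(); print(t["time_s"],t["force"].round(1))
# bystander boxes (px): template match of old in new
for nm,(x,y,w,h) in dict(tub=(245,104,52,52),can=(320,105,40,40),hammer=(100,115,125,47),spanner=(267,268,84,32),brush=(268,153,80,34),square=(385,113,66,66),cart=(88,240,44,102)).items():
    r=cv2.matchTemplate(a[y-6:y+h+6,x-6:x+w+6].astype(np.uint8),o[y:y+h,x:x+w].astype(np.uint8),5); m=cv2.minMaxLoc(r); print(nm,round(m[1],2),m[3][0]-6,m[3][1]-6)
E
```

```text
-10 [(52, (np.int64(154), np.int64(143), np.int64(133))), (55, (np.int64(179), np.int64(171), np.int64(162))), (58, (np.int64(139), np.int64(127), np.int64(118))), (61, (np.int64(186), np.int64(179), np.int64(172))), (64, (np.int64(166), np.int64(157), np.int64(148))), (67, (np.int64(108), np.int64(97), np.int64(84))), (70, (np.int64(100), np.int64(88), np.int64(74))), (73, (np.int64(110), np.int64(94), np.int64(73))), (76, (np.int64(132), np.int64(112), np.int64(79))), (79, (np.int64(155), np.int64(132), np.int64(89))), (82, (np.int64(157), np.int64(133), np.int64(87))), (85, (np.int64(156), np.int64(131), np.int64(87))), (88, (np.int64(155), np.int64(133), np.int64(91))), (91, (np.int64(158), np.int64(135), np.int64(89))), (94, (np.int64(161), np.int64(138), np.int64(90)))]
0 [(52, (np.int64(159), np.int64(148), np.int64(138))), (55, (np.int64(153), np.int64(139), np.int64(130))), (58, (np.int64(144), np.int64(132), np.int64(121))), (61, (np.int64(150), np.int64(138), np.int64(127))), (64, (np.int64(141), np.int64(128), np.int64(118))), (67, (np.int64(125), np.int64(114), np.int64(
[... 793 characters left out ...]
1))), (70, (np.int64(112), np.int64(96), np.int64(79))), (73, (np.int64(116), np.int64(98), np.int64(76))), (76, (np.int64(150), np.int64(126), np.int64(88))), (79, (np.int64(159), np.int64(135), np.int64(92))), (82, (np.int64(172), np.int64(150), np.int64(100))), (85, (np.int64(192), np.int64(173), np.int64(118))), (88, (np.int64(215), np.int64(198), np.int64(138))), (91, (np.int64(218), np.int64(202), np.int64(143))), (94, (np.int64(220), np.int64(203), np.int64(142)))]
[[359, 159, 201, 261, 16364], [174, 198, 67, 33, 1726], [35, 329, 247, 91, 8450], [0, 353, 25, 29, 564]]
27.0333 [1.  0.5 1.2]
tub 1.0 0 0
can 1.0 0 0
hammer 1.0 0 0
spanner 1.0 0 0
brush 1.0 0 0
square 1.0 0 0
cart 1.0 0 0
```

```bash
python3 -c "
from rig import robot
print(robot.close_job())"
```

```text
the job is handed in; nothing more can be done
None
```

I wedged the shoe home, turned jig and shoe over together, and left the jig on its four legs on the board, bush side up. I handed the job in at about 27 s; no verdict was reported.

**How it went**
- **Pushing:** I pushed the shoe with closed fingers until the push force reached 3.9 N and the jig slid about 15 mm with it. The picture then put the shoe's wide end at about x = −73.4 mm, against −75 to −73 for home.
- **Turning over:** I gripped the jig by its long sides, stood it on its narrow end on the bench, took a fresh grip from the bush side and set it on the board. Both set-downs were in small steps of about 1 mm, watching the force.

**Last checks**
- **Jig on the board:** The top picture shows the plate within about 1 px of where the arm's pose puts it. At set-down the arm's pose read level and 59.3 mm high, against 59 expected. The legs are at least 45 mm inside the board's edges.
- **Shoe:** It ends about 75 mm from the jig's centre, so it is still home, though the edge is only good to a few millimetres.
- **Bystanders:** All seven match the first picture with no shift. The arm is clear and the force reads about zero.

**What disagreed**
- **Reported TCP:** It lies 33.6 mm too far ahead along the tool axis. I found this when my first push passed over the shoe without touching it, measured it by touching the bench, and allowed for it from then on.
- **Not checked by eye:** I had used all 12 picture views before the final placing, so those last picture checks are from image measurements only.

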